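# Hook the tote out of the shelf and pack the parts

### The arm

A 6-joint arm with a two-finger parallel gripper is mounted at the origin on the work surface. World frame = base frame: x ahead of the robot, y to its left, z up, the work surface at z = 0. Lengths are in m, angles in rad, forces in N, time in s.
With the tool pointing down it reaches from about 0.2 to 0.875 m from the base axis. Payload 3.4 kg.
Tool frame: the origin (TCP) lies at the very end of the fingers, on their centre line; the grasp point (between the pads) lies 19 mm behind it; z points along the fingers, y is the line along which they close (so a half turn about z gives the same grasp; the last joint's range is limited). The gripper opens to 94 mm and grips with 3 to 60 N. Pads are 16 mm wide; open, the fingers measure 119 mm over their backs; the gripper's body (75 mm by 177 mm) begins 78 mm behind the grasp point.
Start: joints at [-1.457, 0.276, 1.505, -0, 1.361, -0.121], TCP at [0.134, -0.559, 0.205] pointing down, gripper open.
Joint ranges: [-2.89, 2.89], [-0.75, 2.08], [0.22, 2.7], [-1.18, 4.32], [0.11, 2.71], [-2.7, 2.7]. Speed limits (rad/s): [2.57, 2.57, 3.14, 3.14, 3.14, 3.14].

### API

Orientations are given as [roll, pitch, yaw] about the fixed x, y, z axes, in that order (R = Rz(yaw) Ry(pitch) Rx(roll)).
In Python, from bench import * gives the robot as it stands.
- The arm moves only by the tool play_rows, never from a script. Its argument "increments" is a list of rows, each a list of 2 entries, a list of its own where there are three numbers: the shift along the tool's x, y, z in cm, then the turn about the tool's z in degrees. A call has 1 to 10 rows; each row shifts and turns the commanded pose from where the row before left it, along the tool's axes as they then stand; what a row does not reach is not made up. A row lasts 1/10 s, in which the tool goes at most 50 mm and 8.59 degrees, less where a joint would pass 70% of its speed; a pose out of reach is approached as far as the arm can. A call with a gripper value outside its range is refused whole. "jaw" is the opening, from -1 (shut) to 1 (fully open), set as the call begins (left out, the last holds). The fingers move at their own pace and stop on an object; the grip force is fixed at half the most. Time passes only in rows, so rows that do not move let the fingers close. It gives the time, the measured TCP pose, the force, the opening and the grip force at its end, in the units of the state.
- sense(): the state, without advancing time (a new reading comes with each control period).
- camera(name): name is "scene" or "top" or "wrist"; returns a dict with "image" (400x640x3 uint8, blue, green, red), "intrinsics" (3x3 intrinsics, pixels), "R" (3x3) and "t" (3): a world point X has camera coordinates R X + t; the wrist camera has in their place "tool_from_camera" (4x4, takes a point from camera to tool coordinates, whose origin is the TCP and whose axes are the flange's). Camera axes: x right, y down, z forward; pixel columns grow to the right and rows downward; lengths in m; the calibration is good to about 2 mm. The wrist camera is an equidistant fisheye: a pixel r from the principal point sees the ray r / f radians off the axis. A picture is of the moment at which its call begins: read the wrist's pose just before it. There is no depth.
- finish_job(): hands the job in; it is judged then, once.
The state is a dict: "clock": time; "joints": joint angles; "qvel": joint speeds; "joint_torque": joint torques, N m; "tcp_pos": TCP position; "tcp_rot": TCP orientation; "wrist_force": force on the tool from outside, world axes, zero at the start; "torque": the same for the moment, N m; "gripper_width": finger opening in m; "grip_force": force on a finger pad.
Only numpy, scipy, OpenCV 4.12 (cv2) and the standard library are available. Lean on these libraries where they do the work, as an engineer would, in place of code of your own. Each camera call takes 0.05 s, during which the arm holds its last target. There are 200 camera calls.

### The job

Take the pull hook, reach into the low shelf with it, catch the tote by its front lip and drag it out until it stands completely clear of the shelf (only the hook may touch the tote while it is in there). Then put the hook back on its rubber pad, standing on its foot with the rod along the pad, and pack every transformer, capacitor and relay that is on the bench into the tote, each standing upright on the tote's floor, none on top of another. Leave the other things on the bench where they are.

Things in the scene. Friction and masses are not known exactly. Their poses are not given: they have to be found in the camera images.
- hook: Pull hook, 0.3 kg. Wooden grip block 26 (x) x 66 (y) mm, 8 to 62 mm above the origin, on a steel foot 56 (x) x 80 (y) x 8; origin = centre of foot's underside, z up. From the grip a rod (8 mm thick, 45 mm up) runs along +y to a down-turned flat claw at y = 200: 30 wide (x), 4 thick, 49 down to 8 mm above the origin. Stands on its foot; centre of mass within the grip. Grip it across the 26 mm from above.
- hook_tip (a point): middle of the lower edge of the hook's claw: at (0, 200, 8) mm in the hook's frame, same axes
- tote: Blue open plastic tote, 0.35-0.65 kg, outside 132 (x) x 156 (y) mm; origin = centre of underside, z up. Inside 124 (x) x 148 (y), floor 5 thick. End walls (y = -76, +76; 4 thick) 55 mm high, long side walls (x = -64, +64; 4 thick) only 24. Its -y end is the front, towards the shelf's mouth; the top edge of that wall is the lip to hook. Slides on the bench.
- shelf: Low wire shelf fixed on the bench, no floor of its own; origin = middle of its mouth at bench level; opens towards its -y, 310 mm deep along +y. Clear width between posts 262 mm (x -131 to +131); deck underside 142 mm above the bench, top 150, a small meter on its rear. The tote starts inside, its front 45 to 85 mm behind the mouth.
- pad: Black rubber pad fixed on the bench, the hook's place: 90 (x) x 290 (y) x 4 mm thick; origin = centre of its underside. The hook starts on it with its rod roughly along the pad's +y and its foot about 83 mm from the centre towards -y.
- transformer1: Power transformer, dark iron block with copper winding on its two broad faces, 40 (x) x 60 (y) x 56 mm tall, 0.24 to 0.46 kg; origin = centre of its underside, z up. One of two; may be absent. Stands on the bench in front of the robot's right-hand side at the start.
- transformer2: Power transformer, dark iron block with copper winding on its two broad faces, 40 (x) x 60 (y) x 56 mm tall, 0.24 to 0.46 kg; origin = centre of its underside, z up. One of two; may be absent. Stands on the bench in front of the robot's right-hand side at the start.
- capacitor1: Large capacitor, black upright cylinder with a heavy steel foot band, 40 mm diameter, 56 mm tall, two small brass terminals (4 mm) on its silver top, 0.08 kg; origin = centre of its underside, z up. One of two; may be absent. Stands on the bench in front of the robot's right-hand side at the start.
- capacitor2: Large capacitor, black upright cylinder with a heavy steel foot band, 40 mm diameter, 56 mm tall, two small brass terminals (4 mm) on its silver top, 0.08 kg; origin = centre of its underside, z up. One of two; may be absent. Stands on the bench in front of the robot's right-hand side at the start.
- relay1: Plug-in relay, white block with black base, 40 (x) x 32 (y) x 56 mm tall, 0.2 kg, heavy base; origin = centre of its underside, z up. One of two; may be absent. Stands on the bench in front of the robot's right-hand side at the start.
- relay2: Plug-in relay, white block with black base, 40 (x) x 32 (y) x 56 mm tall, 0.2 kg, heavy base; origin = centre of its underside, z up. One of two; may be absent. Stands on the bench in front of the robot's right-hand side at the start.
- spool: Solder wire spool, 54 mm diameter, 45 tall; not part of the job; origin at the centre of its underside
- tape: Roll of tape lying flat, 60 mm diameter, 19 tall; not part of the job; origin at the centre of its underside
- board: Green circuit board on standoffs, 70 x 150 x 30 mm; not part of the job; origin at the centre of its underside
- screwdriver: Screwdriver, 160 mm long, lying; not part of the job; origin under the middle of it
- flux: Small flux jar, 40 mm diameter, 75 tall; not part of the job; origin at the centre of its underside
- mug: White mug, 76 mm diameter, 85 tall; not part of the job; origin at the centre of its underside
Things that resemble listed ones, but are neither listed nor needed, are in the scene too. Several things look just like the tote: the one meant starts farthest from the robot's base.

How it is judged:
On the way, in this order (a step that is already met when the one before it is completed fails the run):
1. the claw of the hook is behind the tote's front lip, lowered into the tote at least 5 mm below the lip's top, while the tote is still in the shelf (y of hook_tip in the frame of tote between -0.078 and -0.02 m and x of hook_tip in the frame of tote between -0.06 and 0.06 m and z of hook_tip in the frame of tote below 0.05 m and y of tote in the frame of shelf above 0.09 m), for 0.2 s.
2. the tote is clear of the shelf's mouth, drawn out with the hook still over its front lip (y of hook_tip in the frame of tote between -0.078 and -0.02 m and x of hook_tip in the frame of tote between -0.06 and 0.06 m and z of hook_tip in the frame of tote below 0.05 m and y of tote in the frame of shelf below -0.08 m), for 0.2 s.
At the end, for the whole second after the job is handed in: Tote flat, its rear end 2 mm or more outside the shelf's mouth; hook on its foot on the pad, rod along it (claw at most 15 mm off the pad); every transformer, capacitor and relay present upright (0.15 rad) on the tote's floor, inside its walls; all at rest (y of tote in the frame of shelf below -0.08 m and angle between tote's own z axis and vertical below 0.08 rad and linear speed of each of tote, hook, transformer1, transformer2, capacitor1, capacitor2, relay1, relay2 below 0.02 m/s and x of hook in the frame of pad between -0.045 and 0.045 m and y of hook in the frame of pad between -0.145 and 0.145 m and x of hook_tip in the frame of pad between -0.06 and 0.06 m and y of hook_tip in the frame of pad between -0.16 and 0.16 m and angle between each of hook, transformer1, transformer2, capacitor1, capacitor2, relay1, relay2's own z axis and vertical below 0.15 rad and z of hook in the frame of pad below 0.012 m and x of transformer1 in the frame of tote between -0.062 and 0.062 m and y of transformer1 in the frame of tote between -0.074 and 0.074 m and z of transformer1 in the frame of tote between 0 and 0.012 m and x of transformer2 in the frame of tote between -0.062 and 0.062 m and y of transformer2 in the frame of tote between -0.074 and 0.074 m and z of transformer2 in the frame of tote between 0 and 0.012 m and x of capacitor1 in the frame of tote between -0.062 and 0.062 m and y of capacitor1 in the frame of tote between -0.074 and 0.074 m and z of capacitor1 in the frame of tote between 0 and 0.012 m and x of capacitor2 in the frame of tote between -0.062 and 0.062 m and y of capacitor2 in the frame of tote between -0.074 and 0.074 m and z of capacitor2 in the frame of tote between 0 and 0.012 m and x of relay1 in the frame of tote between -0.062 and 0.062 m and y of relay1 in the frame of tote between -0.074 and 0.074 m and z of relay1 in the frame of tote between 0 and 0.012 m and x of relay2 in the frame of tote between -0.062 and 0.062 m and y of relay2 in the frame of tote between -0.074 and 0.074 m and z of relay2 in the frame of tote between 0 and 0.012 m); the robot touches nothing.
It fails at once if the robot itself touches the tote while the tote is still in the shelf (contact force between any of the fingers, the arm and tote above 1 N and y of tote in the frame of shelf above -0.07 m).
It fails at once if one of the other things on the bench is shoved more than 80 mm from its place (distance of any of spool, tape, board, screwdriver, flux, mug from where it was at the start of the episode above 0.08 m).
It fails at once if the mug, the flux jar or the spool is knocked over (angle between any of mug, flux, spool's own z axis and vertical above 0.8 rad).
Of transformer1, transformer2, capacitor1, capacitor2, relay1, relay2 only 4 to 6 are there at a start; the rules pass over those that are not, and their reading is None.
At some moment in a run one of hook, capacitor1, capacitor2 may be knocked a few centimetres aside while the robot is not near it.
It also fails if it takes over 210 s, if anything falls off the work surface, if the arm or the gripper's body presses on something with over 40 N, if the wrist force passes 120 N, or if a joint passes its speed limit or range.

## Working session

There is one attempt and no reset: what is moved stays moved. The work goes in short steps, Python scripts to look and compute and a tool call to move; the robot and the scene stay as the last step left them, time stands still between calls to the robot, and variables do not carry over. Pictures are saved under pics/ and viewed, at most 14 in all, crops included, and the job is handed in when it is done.

Besides the shell and the picture viewer there is one more tool, called after "Request:" as a command line: name --argument value ..., lists and objects as JSON in quotes. play_rows: Moves the arm, as the interface text tells. Its arguments: {"type":"object","properties":{"increments":{"type":"array","items":{"type":"array"}},"jaw":{"type":"number"}},"required":["increments"]}

```bash
mkdir -p pics
cat > h.py <<'E'
from bench import *
import numpy as np, cv2
def snap(n,f):
    s=sense(); c=camera(n); cv2.imwrite('pics/'+f+'.png',c['image']); np.save('pics/'+f+'.npy',dict(c=c,s=s),allow_pickle=True); return c,s
def load(f):
    d=np.load('pics/'+f+'.npy',allow_pickle=True).item(); return d['c'],d['s']
def ray(c,u,v,z):
    K=c['intrinsics'];d=np.linalg.solve(K,[u,v,1.]);R=np.array(c['R']);o=-R.T@c['t'];d=R.T@d
    return o+d*(z-o[2])/d[2]
def proj(c,X):
    p=np.array(c['R'])@X+c['t'];q=c['intrinsics']@p;return q[:2]/q[2]
E
python3 - <<'E'
from h import *
for n in ['scene','top']:
    c,s=snap(n,n+'0'); print(n,c['intrinsics'],-np.array(c['R']).T@c['t'])
c,s=snap('wrist','wrist0'); print(c['tool_from_camera'],c['intrinsics']); print(s)
E
```

```text
scene [[403.06418609   0.         322.54168466]
 [  0.         403.06418609 197.24184171]
 [  0.           0.           1.        ]] [1.2971786  0.41925612 0.66552423]
top [[414.94543116   0.         321.0272155 ]
 [  0.         414.94543116 201.14568775]
 [  0.           0.           1.        ]] [0.33793468 0.00535006 1.45308997]
[[-8.07223733e-04 -9.67021660e-01 -2.54692869e-01  7.31560515e-02]
 [ 9.99999596e-01 -6.80135418e-04 -5.87051089e-04 -6.18701167e-05]
 [ 3.94465478e-04 -2.54693240e-01  9.67021819e-01 -1.78359992e-01]
 [ 0.00000000e+00  0.00000000e+00  0.00000000e+00  1.00000000e+00]] [[309.70691629   0.         317.06525067]
 [  0.         309.70691629 198.49814163]
 [  0.           0.           1.        ]]
{'clock': 0.1, 'joints': array([-1.45700750e+00,  2.76502106e-01,  1.50596066e+00, -3.43820386e-05,
        1.36072620e+00, -1.20979975e-01]), 'qvel': array([ 4.45074749e-05, -3.22176504e-03, -4.55551826e-03,  1.02332276e-03,
        4.77198129e-04,  2.72564102e-04]), 'joint_torque': array([ 1.44967777e-03, -4.05454767e+01, -2.37779617e+01,  7.02855689e-02,
        2.98755651e-02, -5.04598722e-05]), 'tcp_pos': array([ 0.13369114, -0.55872622,  0.20472645]), 'tcp_rot': array([-3.14000395e+00, -1.59281932e-04,  2.34775873e-01]), 'wrist_force': array([-1.06620213, -0.63625471,  0.33483783]), 'torque': array([ 0.00712345, -0.01431686,  0.01362762]), 'grip_force': 0.0, 'gripper_width': 0.09375197536613039}
```

View pics/top0.png

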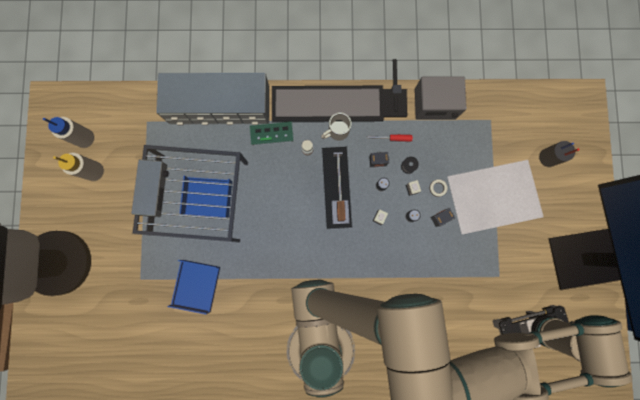

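View pics/scene0.png

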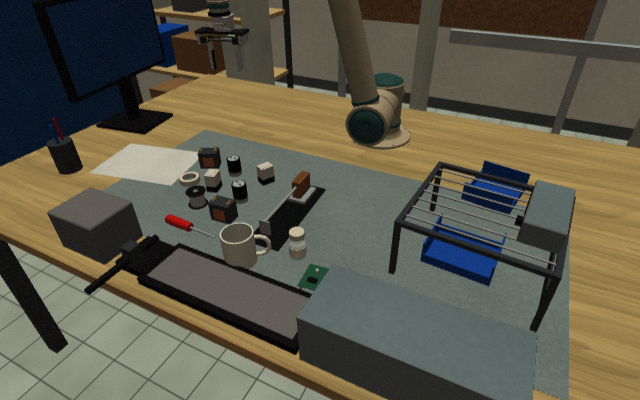

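The top view shows the robot base at (320,350), with +x up and +y left. The shelf is at (190,192) with its mouth facing right and the tote inside at (207,197). The hook lies on its pad at (338,185), and six parts sit around (380-445,160-217).

Run:
```python
from h import *
c,s=load('top0'); I=c['image']
a=cv2.resize(I[115:245,300:460],None,fx=4,fy=4,interpolation=cv2.INTER_CUBIC)
b=cv2.resize(I[135:250,125:250],None,fx=4,fy=4,interpolation=cv2.INTER_CUBIC)
cv2.imwrite('pics/a.png',cv2.convertScaleAbs(a,alpha=1.7)); cv2.imwrite('pics/b.png',cv2.convertScaleAbs(b,alpha=1.7))
```

```text
(no output)
```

View pics/a.png

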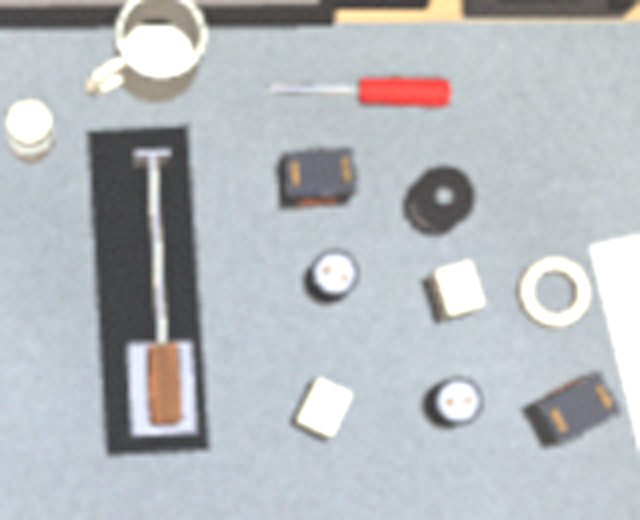

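View pics/b.png

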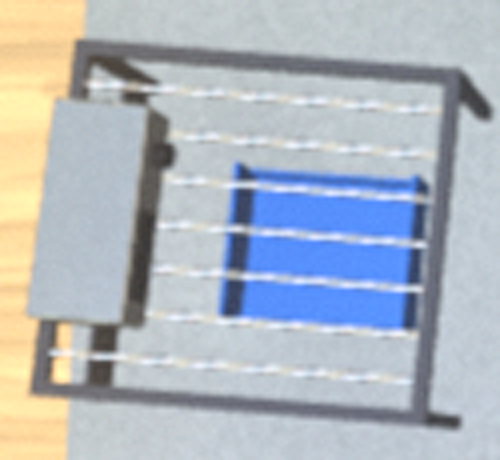

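The parts crop shows the hook's grip centred at (167,383) and its claw at (152,154). There are two transformers, two capacitors and two relays. The shelf crop shows the tote's front rim around (422,180)-(412,328).

Run:
```python
from h import *
c,s=load('top0'); I=c['image']
def A(x,y,z,o=(300,115)): return ray(c,(x+.5)/4-.5+o[0],(y+.5)/4-.5+o[1],z)
np.set_printoptions(precision=4,suppress=True)
for n,x,y,z in [('grip',167,383,.066),('claw',152,154,.053),('T1a',280,155,.056),('T1b',353,150,.056),('cA',334,273,.056),('cB',457,400,.056),('pad',90,132,.004),('pad',187,127,.004),('pad',207,448,.004),('pad',108,454,.004),('mug',162,38,.085),('flux',29,120,.075),('spool',444,196,.045),('tape',556,291,.019)]: print(n,A(x,y,z))
B=(125,135)
for n,x,y,z in [('shelfFrontL',462,72,.15),('sFR',432,418,.15),('sRL',78,42,.15),('sRR',33,392,.15),('footFL',487,115,0),('footFR',458,421,0),('toteF',427,180,.055),('toteF',418,328,.055),('toteR',236,163,.055),('toteR',222,315,.055)]: print(n,A(x,y,z,B))
# masks
a=cv2.resize(I[115:245,300:460],None,fx=4,fy=4,interpolation=cv2.INTER_CUBIC)
h=cv2.cvtColor(a,cv2.COLOR_BGR2HSV)
def blobs(m,z,n,amin):
    for k in cv2.findContours(m.astype(np.uint8),cv2.RETR_EXTERNAL,cv2.CHAIN_APPROX_NONE)[0]:
        if cv2.contourArea(k)<amin: continue
        r=cv2.minAreaRect(k); P=[A(*p,z)[:2] for p in cv2.boxPoints(r)]
        e=P[1]-P[0];f=P[2]-P[1]
        print(n,np.round(r[0]),np.mean(P,0),'sides',np.linalg.norm(e),np.degrees(np.arctan2(e[1],e[0])),np.linalg.norm(f),np.degrees(np.arctan2(f[1],f[0])))
v=h[...,2]
blobs(v>125,.056,'white',400)
blobs((h[...,0]<16)&(h[...,1]>110)&(h[...,2]>40)&(h[...,2]<140),.066,'wood/cop',60)
blobs((h[...,0]<25)&(h[...,1]>70)&(h[...,2]>60),.056,'cop',30)
```

```text
grip [ 0.4664 -0.0729  0.066 ]
claw [ 0.6656 -0.0631  0.053 ]
T1a [ 0.6635 -0.173   0.056 ]
T1b [ 0.6676 -0.2359  0.056 ]
cA [ 0.5607 -0.217   0.056 ]
cB [ 0.4515 -0.3185  0.056 ]
pad [ 0.6974 -0.0104  0.004 ]
pad [ 0.7015 -0.097   0.004 ]
pad [ 0.415  -0.1106  0.004 ]
pad [ 0.4103 -0.0241  0.004 ]
mug [ 0.7585 -0.0711  0.085 ]
flux [0.6905 0.0421 0.075 ]
spool [ 0.6292 -0.3155  0.045 ]
tape [ 0.5496 -0.4169  0.019 ]
shelfFrontL [0.6461 0.2538 0.15  ]
sFR [0.3705 0.2728 0.15  ]
sRL [0.6721 0.5612 0.15  ]
sRR [0.3927 0.5844 0.15  ]
footFL [0.6424 0.2595 0.    ]
footFR [0.3715 0.2809 0.    ]
toteF [0.5748 0.3002 0.055 ]
toteF [0.4485 0.3054 0.055 ]
toteR [0.5904 0.463  0.055 ]
toteR [0.4605 0.4707 0.055 ]
white [343. 495.] [ 0.3724 -0.2199] sides 0.03536954613242778 -26.787603386829915 0.031536584632600846 -116.0400805841322
white [279. 477.] [ 0.3876 -0.1666] sides 0.03935898670779513 -85.84049717841815 0.06986206533964393 -176.69638380094972
white [262. 412.] [ 0.442  -0.1534] sides 0.05402594739790799 -85.36060749311378 0.03441197966050611 -176.22773855324218
white [458. 400.] [ 0.4
[... 2765 characters left out ...]
 [ 0.6236 -0.2035] sides 0.03173949070925282 -90.29335998743383 0.006100693168933639 178.64073472288294
cop [295. 173.] [ 0.6481 -0.1855] sides 0.006564522375223942 -83.83829750020793 0.01860942315000722 -174.97747289721943
cop [346. 169.] [ 0.6511 -0.2294] sides 0.006177268480833415 -84.47762293277182 0.019299714021027325 -175.79880114332778
cop [405.  91.] [ 0.7195 -0.2818] sides 0.025771088281763346 -3.3782949104851943 0.08037568191341464 -92.29000222625766
cop [631.   9.] [ 0.7915 -0.481 ] sides 0.013953954529457002 -90.24669199817477 0.016148907467803376 177.4344198859969
cop [399.  11.] [ 0.7905 -0.2787] sides 0.1129951577923887 -87.4422530745285 0.017454744852621617 -179.2186063618848
```

Add to h.py:
```python
np.set_printoptions(precision=4,suppress=True)
def plan(x,y,z,yaw=None,s=None):
    """total shift in present tool axes (cm), turn about tool z (deg)"""
    s=s or sense(); w=s['tcp_rot'][2]; d=np.array([x,y,z])-s['tcp_pos']
    t=[d[0]*np.cos(w)+d[1]*np.sin(w), d[0]*np.sin(w)-d[1]*np.cos(w), -d[2]]
    a=0 if yaw is None else -((np.degrees(w)*-1+yaw+180)%360-180)
    print('shift cm',np.round(np.array(t)*100,2),'turn',round(a,2),'now',s['tcp_pos'],np.degrees(w),'t',s['clock'])
def wray(c,s,u,v,z):
    K=c['intrinsics'];p=np.array([(u-K[0,2])/K[0,0],(v-K[1,2])/K[1,1]]);r=np.linalg.norm(p)
    d=np.r_[np.sin(r)*p/max(r,1e-9),np.cos(r)]
    T=np.array(c['tool_from_camera']); from scipy.spatial.transform import Rotation as Q
    R=Q.from_euler('xyz',s['tcp_rot']).as_matrix()
    o=R@T[:3,3]+s['tcp_pos'];d=R@T[:3,:3]@d
    return o+d*(z-o[2])/d[2]
```

```text
(no output)
```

Request:
play_rows --increments '[[[3.4,-3.05,0],0],[[3.4,-3.05,0],0],[[3.4,-3.05,0],0],[[3.4,-3.05,0],0],[[3.4,-3.05,0],0],[[3.4,-3.05,0],0],[[3.4,-3.05,0],0],[[3.4,-3.05,0],0],[[3.4,-3.05,0],0],[[3.4,-3.05,0],0]]' --jaw 1

```text
clock: 1.15
tcp_pos: [0.3941, -0.1818, 0.2054]
tcp_rot: [3.141, -0.0, 0.235]
wrist_force: [0.7, -0.6, -0.2]
gripper_width: 0.0938
grip_force: 0.0
```

```bash
python3 -c "
from h import *
plan(.467,-.072,.16,2.6)"
```

```text
shift cm [ 9.65 -8.98  4.54] turn 10.84 now [ 0.3941 -0.1818  0.2054] 13.439506123289085 t 1.15
```

Request:
play_rows --increments '[[[3.2,-3,1.5],0],[[3.2,-3,1.5],0],[[3.25,-3,1.5],0],[[0,0,0],5.4],[[0,0,0],5.4],[[0,0,0],0],[[0,0,0],0]]'

```text
clock: 1.85
tcp_pos: [0.4663, -0.0735, 0.1603]
tcp_rot: [-3.142, 0.0, 0.048]
wrist_force: [0.2, -0.0, -0.1]
gripper_width: 0.0939
grip_force: 0.0
```

```bash
python3 -c "
from h import *
c,s=snap('wrist','w1');snap('top','top1')
plan(.467,-.072,.16,2.6)"
```

```text
shift cm [ 0.08 -0.18  0.05] turn 0.09 now [ 0.4663 -0.0738  0.1605] 2.689327341722366 t 1.95
```

View pics/w1.png

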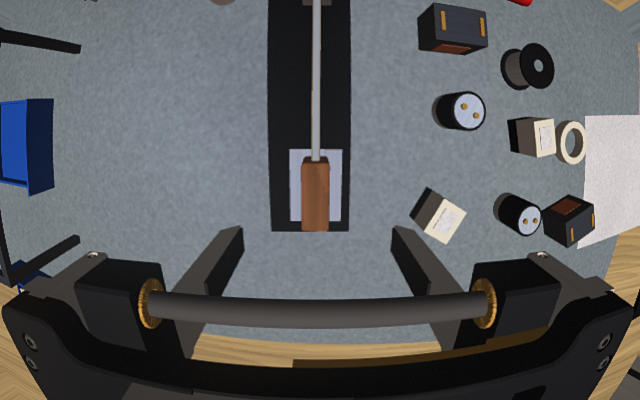

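The wrist view shows the hook's grip at (315,195), its foot spanning (290-342,149-221) and the rod running up to (317,5). The six parts are clear on the right.

```bash
python3 -c "
from h import *
c,s=load('w1')
for n,u,v,z in [('g',302,162,.066),('g',329,162,.066),('f',290.5,150,.012),('f',341.5,150,.012),('f',290,221,.012),('f',342,221,.012),('rod',317,10,.049),('rod',316,150,.049)]: print(n,wray(c,s,u,v,z))
for n,p in dict(capA=(462,112),capB=(525,217)).items(): print(n,wray(c,s,*p,.056))
for n,P in dict(relB=[(423,230),(448,245),(466,213),(440,194)],relA=[(541,154),(556,151),(553,118),(533,120)],TA=[(433,48),(486,50),(484,10),(432,2)],TB=[(573,247),(594,237),(592,207),(570,217)]).items(): print(n,[np.round(wray(c,s,*p,.056)[:2],3) for p in P])
"
```

```text
g [ 0.5004 -0.0584  0.066 ]
g [ 0.5015 -0.0823  0.066 ]
f [ 0.505  -0.0434  0.012 ]
f [ 0.5075 -0.0973  0.012 ]
f [ 0.4259 -0.045   0.012 ]
f [ 0.4287 -0.1031  0.012 ]
rod [ 0.6452 -0.0649  0.049 ]
rod [ 0.5099 -0.0703  0.049 ]
capA [ 0.5583 -0.2098  0.056 ]
capB [ 0.4544 -0.3112  0.056 ]
relB [array([ 0.437, -0.182]), array([ 0.421, -0.214]), array([ 0.457, -0.229]), array([ 0.475, -0.195])]
relA [array([ 0.528, -0.319]), array([ 0.534, -0.344]), array([ 0.571, -0.333]), array([ 0.563, -0.302])]
TA [array([ 0.617, -0.176]), array([ 0.626, -0.235]), array([ 0.671, -0.233]), array([ 0.666, -0.175])]
TB [array([ 0.415, -0.416]), array([ 0.428, -0.46 ]), array([ 0.471, -0.436]), array([ 0.456, -0.392])]
```

Request:
play_rows --increments '[[[0.05,-0.15,3],0],[[0,0,3],0],[[0,0,3],0],[[0,0,2.5],0],[[0,0,1.2],0],[[0,0,0.9],0],[[0,0,0],0]]'

```text
clock: 2.65
tcp_pos: [0.4662, -0.0722, 0.0237]
tcp_rot: [-3.141, 0.002, 0.046]
wrist_force: [-0.7, 0.5, -0.4]
gripper_width: 0.0939
grip_force: 0.0
```

Request:
play_rows --increments '[[[0,0,0],0],[[0,0,0],0],[[0,0,0],0],[[0,0,0],0],[[0,0,0],0],[[0,0,0],0],[[0,0,0],0],[[0,0,0],0]]' --jaw -1

```text
clock: 3.45
tcp_pos: [0.4668, -0.072, 0.0245]
tcp_rot: [3.142, 0.0, 0.046]
wrist_force: [-0.0, 0.3, 0.1]
gripper_width: 0.0333
grip_force: 0.0
```

Request:
play_rows --increments '[[[0,0,-1],0],[[0,0,-2],0],[[0,0,-2],0],[[0,0,-2],0],[[0,0,-1],0],[[0,0,0],0],[[0,0,0],0]]'

```text
clock: 4.15
tcp_pos: [0.4662, -0.0719, 0.104]
tcp_rot: [-3.141, 0.001, 0.046]
wrist_force: [0.2, 0.6, -3.7]
gripper_width: 0.0257
grip_force: 30.0
```

```bash
python3 -c "
from h import *
snap('wrist','w2')
plan(.467,-.072,.16,2.6)"
```

```text
shift cm [ 0.11  0.03 -5.64] turn 0.05 now [ 0.4659 -0.0718  0.1036] 2.6526131916719313 t 4.2
```

View pics/w2.png

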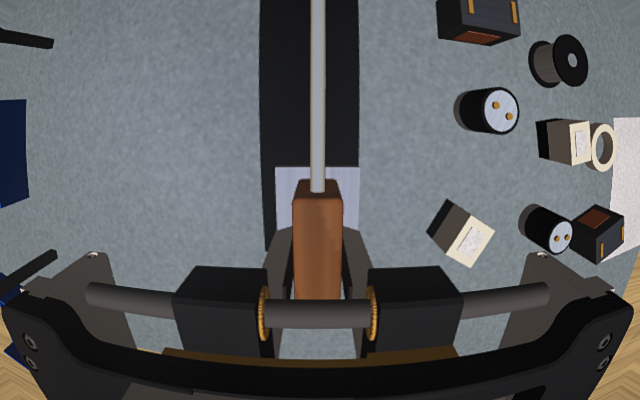

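The hook is held. The foot's front edge runs from (275,168) to (359,168) and the rod goes straight ahead. The grip closed during the lift, so I need the real gripping height.

```bash
python3 -c "
from h import *
c,s=load('w2')
for z in np.arange(.065,.1,.005): print('foot z top',z,wray(c,s,275,168,z),wray(c,s,359,168,z), np.linalg.norm(wray(c,s,275,168,z)-wray(c,s,359,168,z)))
for z in np.arange(.125,.16,.005): print('grip top',z,np.linalg.norm(wray(c,s,293,196,z)-wray(c,s,342,196,z)),wray(c,s,317,196,z))
c,s=snap('scene','s2'); cv2.imwrite('pics/s2c.png',cv2.convertScaleAbs(cv2.resize(c['image'][100:270,180:360],None,fx=3.3,fy=3.3,interpolation=cv2.INTER_CUBIC),alpha=1.5))
"
```

```text
foot z top 0.065 [ 0.5032 -0.04    0.065 ] [ 0.5059 -0.0999  0.065 ] 0.059953855801724985
foot z top 0.07 [ 0.504  -0.0407  0.07  ] [ 0.5067 -0.0992  0.07  ] 0.05857407444262211
foot z top 0.07500000000000001 [ 0.5048 -0.0413  0.075 ] [ 0.5074 -0.0985  0.075 ] 0.05719429308351922
foot z top 0.08000000000000002 [ 0.5057 -0.042   0.08  ] [ 0.5082 -0.0978  0.08  ] 0.05581451172441633
foot z top 0.08500000000000002 [ 0.5065 -0.0427  0.085 ] [ 0.509 -0.097  0.085] 0.05443473036531343
foot z top 0.09000000000000002 [ 0.5073 -0.0433  0.09  ] [ 0.5098 -0.0963  0.09  ] 0.053054949006210536
foot z top 0.09500000000000003 [ 0.5082 -0.044   0.095 ] [ 0.5105 -0.0956  0.095 ] 0.05167516764710766
foot z top 0.10000000000000003 [ 0.509  -0.0446  0.1   ] [ 0.5113 -0.0949  0.1   ] 0.05029538628800475
grip top 0.125 0.02573608886498943 [ 0.4992 -0.0703  0.125 ]
grip top 0.13 0.02491781567584114 [ 0.5005 -0.0702  0.13  ]
grip top 0.135 0.024099542486692882 [ 0.5018 -0.0702  0.135 ]
grip top 0.14 0.023281269297544583 [ 0.5031 -0.0701  0.14  ]
grip top 0.14500000000000002 0.02246299610839632 [ 0.5044 -0.07    0.145 ]
grip top 0.15000000000000002 0.021644722919248034 [ 0.5056 -0.07    0.15  ]
grip top 0.15500000000000003 0.020826449730099762 [ 0.5069 -0.0699  0.155 ]
grip top 0.16000000000000003 0.020008176540951477 [ 0.5082 -0.0699  0.16  ]
```

View pics/s2c.png

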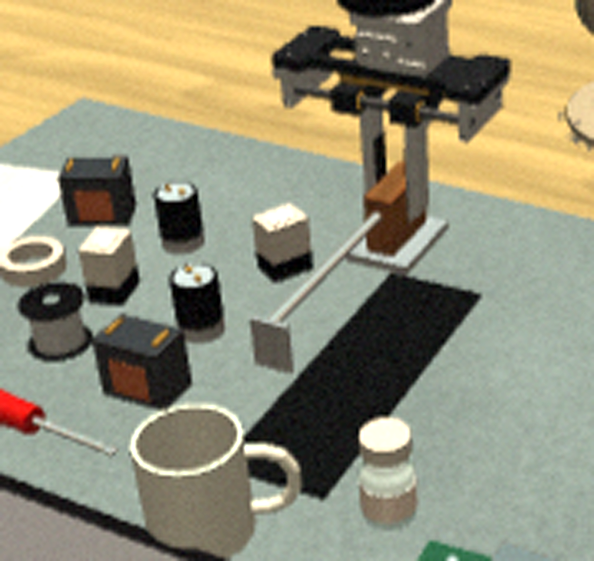

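The scene crop shows the hook held level and upright in the fingers. The claw's lower edge is at (272,362) in the crop and its top at (272,322).

```bash
python3 -c "
from h import *
c,s=load('s2')
for nm,p in dict(clawbot=(274,362),clawtop=(272,324),).items():
  u,v=180+p[0]/3.3,100+p[1]/3.3
  for z in (.06,.07,.075,.08,.085,.09,.10,.11,.12,.13): print(nm,z,proj(c,np.array([.6665,-.0628,z]))-[u,v])
for z in (.06,.065,.07,.075,.08,.085): # foot near-right corner bottom
  print(z,ray(c,180+447/3.3,100+225/3.3,z),ray(c,180+404/3.3,100+268/3.3,z))
"
```

```text
clawbot 0.06 [0.8944 7.7067]
clawbot 0.07 [0.5152 4.4605]
clawbot 0.075 [0.3239 2.8231]
clawbot 0.08 [0.1315 1.1761]
clawbot 0.085 [-0.0621 -0.4807]
clawbot 0.09 [-0.2568 -2.1473]
clawbot 0.1 [-0.6496 -5.5102]
clawbot 0.11 [-1.0472 -8.9134]
clawbot 0.12 [ -1.4495 -12.3576]
clawbot 0.13 [ -1.8568 -15.8436]
clawtop 0.06 [ 1.5005 19.2219]
clawtop 0.07 [ 1.1212 15.9757]
clawtop 0.075 [ 0.9299 14.3382]
clawtop 0.08 [ 0.7375 12.6912]
clawtop 0.085 [ 0.544  11.0345]
clawtop 0.09 [0.3493 9.3679]
clawtop 0.1 [-0.0436  6.005 ]
clawtop 0.11 [-0.4411  2.6018]
clawtop 0.12 [-0.8435 -0.8424]
clawtop 0.13 [-1.2507 -4.3284]
0.06 [ 0.4039 -0.0569  0.06  ] [ 0.482  -0.0571  0.06  ]
0.065 [ 0.4112 -0.0529  0.065 ] [ 0.4887 -0.0532  0.065 ]
0.07 [ 0.4186 -0.049   0.07  ] [ 0.4955 -0.0493  0.07  ]
0.075 [ 0.426  -0.0451  0.075 ] [ 0.5022 -0.0453  0.075 ]
0.08 [ 0.4334 -0.0411  0.08  ] [ 0.5089 -0.0414  0.08  ]
0.085 [ 0.4408 -0.0372  0.085 ] [ 0.5157 -0.0375  0.085 ]
```

Request:
play_rows --increments '[[[0,0,0],-8.25],[[0,0,0],-8.25],[[0,0,0],-8.25],[[0,0,0],-8.25],[[0,0,0],-8.25],[[0,0,0],-8.25],[[0,0,0],-8.25],[[0,0,0],-8.25],[[0,0,0],-8.25],[[0,0,0],-8.25]]'

```text
clock: 5.25
tcp_pos: [0.4661, -0.0718, 0.1033]
tcp_rot: [-3.139, -0.0, 1.492]
wrist_force: [0.0, -0.8, -1.8]
gripper_width: 0.0257
grip_force: 30.0
```

```bash
python3 -c "
from h import *
plan(.4805,-.072,.096,85.2)
c,s=snap('top','top3')
cv2.imwrite('pics/t3.png',cv2.convertScaleAbs(cv2.resize(c['image'][140:250,135:355],None,fx=3.6,fy=3.6,interpolation=cv2.INTER_CUBIC),alpha=1.5))"
```

```text
shift cm [0.1  1.44 0.73] turn 0.29 now [ 0.4661 -0.0718  0.1033] 85.49139954938718 t 5.25
```

View pics/t3.png

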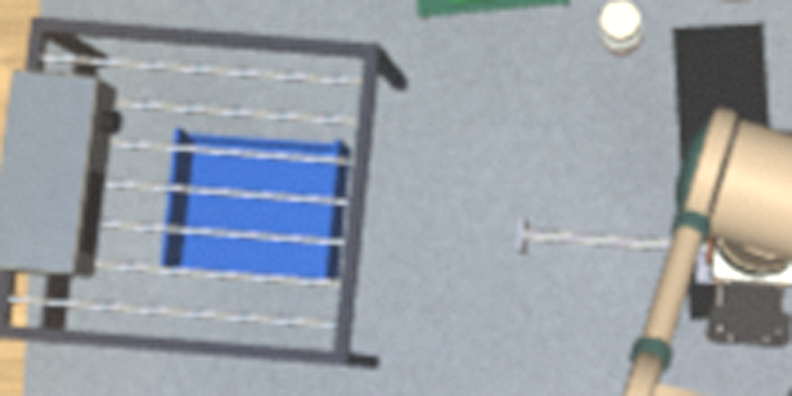

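The top crop shows the claw at (523,236), pointing straight at the tote, whose front rim spans (344,140) to (334,278).

```bash
python3 -c "
from h import *
c,s=load('top3')
f=lambda x,y,z: ray(c,135+(x+.5)/3.6-.5,140+(y+.5)/3.6-.5,z)
print('claw',f(523,236,.122))
for p in [(348,140),(337,280),(342,135),(178,128),(163,266)]: print(f(*p,.055))
print('low corners floor z', f(330,278,.024),f(185,268,.024))
for p in [(378,48),(346,360),(402,82),(376,361)]: print(f(*p,.15),f(*p,0))
"
```

```text
claw [0.4792 0.1283 0.122 ]
[0.5786 0.3005 0.055 ]
[0.4458 0.3083 0.055 ]
[0.5835 0.3062 0.055 ]
[0.591  0.4614 0.055 ]
[0.46   0.4713 0.055 ]
low corners floor z [0.4502 0.3218 0.024 ] [0.4606 0.4606 0.024 ]
[0.645  0.2553 0.15  ] [0.6803 0.2841 0.    ]
[0.3689 0.2786 0.15  ] [0.3725 0.3101 0.    ]
[0.6141 0.2336 0.15  ] [0.6459 0.2598 0.    ]
[0.3679 0.2526 0.15  ] [0.3713 0.2811 0.    ]
```

Request:
play_rows --increments '[[[0,1.5,0.7],0],[[2.5,0,0],0],[[2.5,0,0],0],[[2.5,0,0],0],[[2.5,0,0],0],[[2.5,0,0],0],[[2.5,0,0],0],[[2.5,0,0],0],[[2,0,0],0],[[1.3,0,0],0]]'

```text
clock: 6.3
tcp_pos: [0.5002, 0.1356, 0.0964]
tcp_rot: [-3.141, -0.0, 1.485]
wrist_force: [-0.0, -0.4, -2.9]
gripper_width: 0.0258
grip_force: 30.0
```

```bash
python3 -c "
from h import *
plan(.497,.135,.050,85.2)
c,s=snap('top','top4');snap('scene','s4')
a=cv2.resize(c['image'][150:230,165:275],None,fx=5,fy=5,interpolation=cv2.INTER_CUBIC)
I=camera('scene')['image'][180:290,370:510]
b=cv2.resize(I,None,fx=4,fy=4,interpolation=cv2.INTER_CUBIC)
h=max(a.shape[0],0)
cv2.imwrite('pics/t4.png',cv2.convertScaleAbs(cv2.resize(a,None,fx=1.4,fy=1.4),alpha=1.5)); cv2.imwrite('pics/s4c.png',cv2.convertScaleAbs(b,alpha=1.7))"
```

```text
shift cm [-0.09 -0.31  4.64] turn -0.13 now [0.5002 0.1356 0.0964] 85.06827172380481 t 6.3
```

View pics/s4c.png

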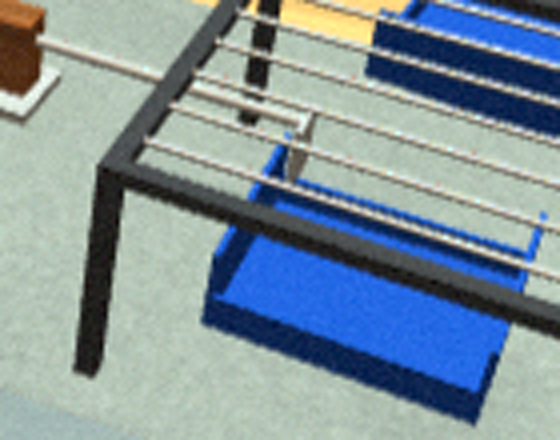

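The scene crop shows the claw at (300,150) above and just behind the tote's front wall. I'll lower it now.

Request:
play_rows --increments '[[[0,0,1.3],0],[[0,0,1.3],0],[[0,0,1.3],0],[[0,0,1.3],0],[[0,0,0],0],[[0,0,0],0],[[0,0,0],0]]'

```text
clock: 7.15
tcp_pos: [0.5001, 0.1335, 0.0461]
tcp_rot: [3.14, -0.0, 1.485]
wrist_force: [0.3, -0.1, -2.3]
gripper_width: 0.0261
grip_force: 30.0
```

Request:
play_rows --increments '[[[-0.5,0,0],0],[[-0.5,0,0],0],[[-1,0,0],0],[[-1,0,0],0],[[-1,0,0],0],[[-1,0,0],0],[[-1,0,0],0],[[0,0,0],0]]'

```text
clock: 7.95
tcp_pos: [0.4939, 0.0722, 0.0454]
tcp_rot: [-3.141, 0.002, 1.485]
wrist_force: [0.2, -0.0, -3.4]
gripper_width: 0.0257
grip_force: 30.0
```

```bash
python3 -c "
from h import *
plan(.497,.135,.044,85.2)
c,s=snap('top','top5');snap('scene','s5')
a=cv2.resize(c['image'][150:240,155:295],None,fx=4,fy=4,interpolation=cv2.INTER_CUBIC)
b=cv2.resize(camera('scene')['image'][180:290,340:480],None,fx=4,fy=4,interpolation=cv2.INTER_CUBIC)
cv2.imwrite('pics/t5.png',cv2.convertScaleAbs(np.vstack([a,b])[:,:560],alpha=1.6)[::1]); 
x=cv2.imread('pics/t5.png'); cv2.imwrite('pics/t5.png',cv2.resize(x,None,fx=.74,fy=.74))"
```

```text
shift cm [ 6.29 -0.23  0.14] turn -0.09 now [0.4939 0.0722 0.0454] 85.1087997678603 t 7.95
```

View pics/t5.png

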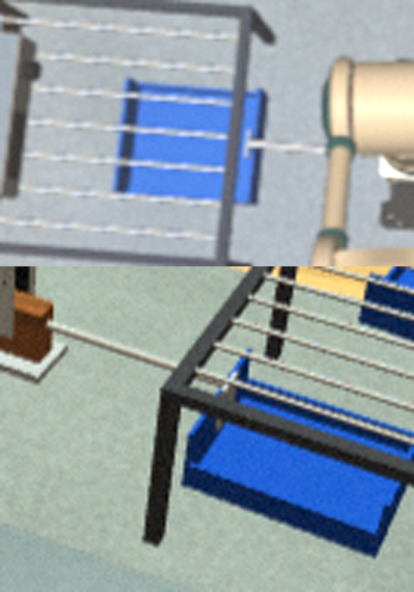

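The tote is moving with the claw, and its front is now at the mouth. I'll keep pulling.

Request:
play_rows --increments '[[[-1,0,0],0],[[-1.4,0,0],0],[[-1.5,0,0],0],[[-1.5,0,0],0],[[-1.5,0,0],0],[[-1.5,0,0],0],[[-1.5,0,0],0],[[-1.5,0,0],0],[[-1.5,0,0],0],[[-1,0,0],0]]'

```text
clock: 9.1
tcp_pos: [0.4819, -0.0655, 0.0454]
tcp_rot: [-3.141, -0.0, 1.485]
wrist_force: [-0.3, 2.3, -2.9]
gripper_width: 0.0258
grip_force: 30.0
```

Request:
play_rows --increments '[[[-1,0,0],0],[[-1,0,0],0],[[-1,0,0],0],[[-1,0,0],0],[[-0.7,0,0],0],[[-0.3,0,0],0],[[0,0,0],0],[[0,0,0],0],[[0,0,0],0]]'

```text
clock: 10.0
tcp_pos: [0.4785, -0.1144, 0.0455]
tcp_rot: [3.141, 0.001, 1.487]
wrist_force: [0.6, 1.1, -3.1]
gripper_width: 0.0258
grip_force: 30.0
```

```bash
cat >> h.py <<'E'
def tote(c,y0=130,y1=262,x0=140,x1=315):
    h=cv2.cvtColor(c['image'],cv2.COLOR_BGR2HSV); m=((h[...,0]>105)&(h[...,0]<125)&(h[...,1]>150)).astype(np.uint8)
    m[:y0]=0;m[y1:]=0;m[:,:x0]=0;m[:,x1:]=0
    k=max(cv2.findContours(m,cv2.RETR_EXTERNAL,cv2.CHAIN_APPROX_NONE)[0],key=cv2.contourArea)
    r=cv2.minAreaRect(k); P=np.array([ray(c,*p,.055)[:2] for p in cv2.boxPoints(r)]); return P
E
python3 -c "
from h import *
plan(.497,.135,.044,85.2)
c,s=snap('top','top6');print(tote(c),tote(c).mean(0))
a=cv2.resize(c['image'][140:240,140:340],None,fx=4,fy=4,interpolation=cv2.INTER_CUBIC)
cv2.imwrite('pics/t6.png',cv2.convertScaleAbs(a,alpha=1.6))"
```

```text
shift cm [25.   -0.25  0.15] turn -0.02 now [ 0.4785 -0.1144  0.0455] 85.18495065168537 t 10.0
[[0.441  0.2298]
 [0.5658 0.2213]
 [0.5531 0.076 ]
 [0.4284 0.086 ]] [0.4971 0.1533]
```

View pics/t6.png

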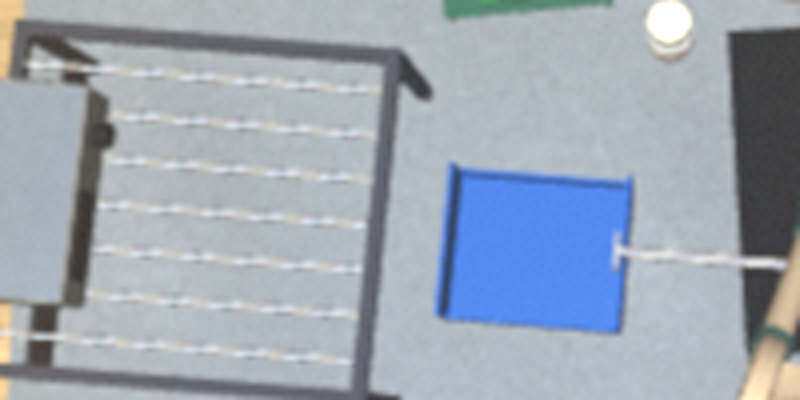

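The tote is clear of the shelf, with its rear edge at about y=0.23 against the mouth at about 0.265. Next the hook goes up and back to the pad.

Request:
play_rows --increments '[[[0.4,0,0],0],[[0.4,0,0],0],[[0,0,-1.5],0],[[0,0,-2],0],[[0,0,-2],0],[[0,0,-2],0],[[0,0,-1],0],[[0,0,0],0]]'

```text
clock: 10.85
tcp_pos: [0.48, -0.1062, 0.1317]
tcp_rot: [3.139, 0.001, 1.487]
wrist_force: [-0.4, -0.9, -4.0]
gripper_width: 0.0258
grip_force: 30.0
```

Request:
play_rows --increments '[[[0,0,0],8.25],[[0,0,0],8.25],[[0,0,0],8.25],[[0,0,0],8.25],[[0,0,0],8.25],[[0,0,0],8.25],[[0,0,0],8.25],[[0,0,0],8.25],[[0,0,0],8.25],[[0,0,0],8.25]]'

```text
clock: 11.85
tcp_pos: [0.478, -0.1057, 0.129]
tcp_rot: [-3.141, 0.003, 0.04]
wrist_force: [-0.4, -0.2, -3.4]
gripper_width: 0.0257
grip_force: 30.0
```

```bash
python3 -c "
from h import *
plan(.468,-.0685,.046,2.6)
c,s=snap('top','top7');print(tote(c),tote(c).mean(0))"
```

```text
shift cm [-0.85 -3.76  8.3 ] turn -0.28 now [ 0.478  -0.1057  0.129 ] 2.3155667223085046 t 11.85
[[0.4411 0.2304]
 [0.5661 0.2216]
 [0.553  0.076 ]
 [0.4281 0.0862]] [0.4971 0.1536]
```

Request:
play_rows --increments '[[[-0.4,-1.9,1],0],[[-0.4,-1.9,2],0],[[0,0,2],0],[[0,0,2],0],[[0,0,1.3],0],[[0,0,0.4],0],[[0,0,0.3],0],[[0,0,0],0],[[0,0,0],0]]'

```text
clock: 12.8
tcp_pos: [0.4697, -0.0688, 0.0409]
tcp_rot: [3.141, -0.001, 0.047]
wrist_force: [-0.7, 0.2, -3.3]
gripper_width: 0.0258
grip_force: 30.0
```

Request:
play_rows --increments '[[[0,0,0.2],0],[[0,0,0.1],0],[[0,0,0],0],[[0,0,0],0]]'

```text
clock: 13.2
tcp_pos: [0.4693, -0.0686, 0.0376]
tcp_rot: [3.141, -0.0, 0.046]
wrist_force: [0.3, 0.3, -3.1]
gripper_width: 0.0257
grip_force: 30.0
```

Request:
play_rows --increments '[[[0,0,0.2],0],[[0,0,0.1],0],[[0,0,0],0],[[0,0,0],0]]'

```text
clock: 13.6
tcp_pos: [0.4692, -0.0686, 0.0344]
tcp_rot: [3.142, 0.0, 0.046]
wrist_force: [0.6, 1.0, -3.4]
gripper_width: 0.0259
grip_force: 30.0
```

Request:
play_rows --increments '[[[0,0,0.1],0],[[0,0,0.1],0],[[0,0,0],0],[[0,0,0],0]]'

```text
clock: 14.0
tcp_pos: [0.4695, -0.0686, 0.0329]
tcp_rot: [3.141, -0.001, 0.046]
wrist_force: [-0.6, 0.3, 4.5]
gripper_width: 0.0259
grip_force: 30.0
```

Contact is confirmed. I'll release and lift.

Request:
play_rows --increments '[[[0,0,0],0],[[0,0,0],0],[[0,0,0],0],[[0,0,0],0],[[0,0,0],0],[[0,0,0],0],[[0,0,0],0],[[0,0,0],0],[[0,0,0],0],[[0,0,0],0]]' --jaw 1

```text
clock: 15.0
tcp_pos: [0.4692, -0.0686, 0.0325]
tcp_rot: [3.142, -0.0, 0.046]
wrist_force: [0.4, -0.6, -0.6]
gripper_width: 0.0938
grip_force: 0.0
```

Request:
play_rows --increments '[[[0,0,-2],0],[[0,0,-4],0],[[0,0,-4],0],[[0,0,-4],0],[[-1,4,-4],0],[[-1,4,-3],0],[[-1,4,0],0],[[-1,4,0],0],[[-1,4,0],0],[[0,0,0],0]]'

```text
clock: 16.0
tcp_pos: [0.4289, -0.2693, 0.2365]
tcp_rot: [3.139, 0.001, 0.041]
wrist_force: [0.9, 1.3, -0.4]
gripper_width: 0.094
grip_force: 0.0
```

```bash
python3 -c "
from h import *
snap('wrist','w8');c,s=snap('top','top8');print(tote(c),tote(c).mean(0));plan(.4,-.27,.25,0)
x=load('w8')[0]['image'];cv2.imwrite('pics/w8b.png',cv2.convertScaleAbs(x[:330],alpha=1.2))"
```

```text
[[0.441  0.2304]
 [0.5657 0.222 ]
 [0.5531 0.076 ]
 [0.4286 0.0858]] [0.4971 0.1535]
shift cm [-2.95  0.37 -1.37] turn 2.53 now [ 0.4294 -0.265   0.2363] 2.5268708810603098 t 16.1
```

View pics/w8b.png

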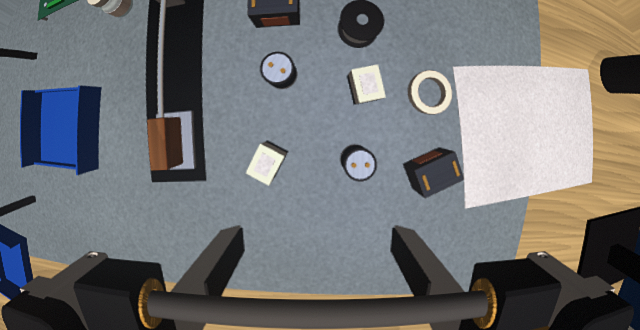

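The wrist view shows the hook standing on its pad. RelayB is at (267,163), relayA at (366,85), capA at (278,68), capB at (360,164), and transformer B at (434,172).

```bash
cat >> h.py <<'E'
def items(c,s,f=wray,wrist=True,show=True):
    """bright tops (relays, caps) and copper strips in a wrist picture, on z=.056"""
    I=c['image']; h=cv2.cvtColor(I,cv2.COLOR_BGR2HSV); out=[]
    m=((h[...,2]>150)&(h[...,1]<70)).astype(np.uint8); m[235:]=0
    m=cv2.morphologyEx(m,cv2.MORPH_CLOSE,np.ones((5,5)))
    for k in cv2.findContours(m,cv2.RETR_EXTERNAL,cv2.CHAIN_APPROX_NONE)[0]:
        if not 300<cv2.contourArea(k)<3500: continue
        P=np.array([wray(c,s,*p[0],.056)[:2] for p in k],np.float32)
        r=cv2.minAreaRect(P*1000); b=cv2.boxPoints(r)/1000; e=b[1]-b[0];g=b[2]-b[1]
        print('white px',k.mean(0).round()[0],'c',np.array(r[0])/1000,'sides',np.linalg.norm(e),np.degrees(np.arctan2(e[1],e[0])),np.linalg.norm(g),np.degrees(np.arctan2(g[1],g[0])),'fill',cv2.contourArea(P)/(np.linalg.norm(e)*np.linalg.norm(g)))
    m=((h[...,0]>12)&(h[...,0]<25)&(h[...,1]>110)&(h[...,2]>90)).astype(np.uint8); m[235:]=0
    for k in cv2.findContours(m,cv2.RETR_EXTERNAL,cv2.CHAIN_APPROX_NONE)[0]:
        if cv2.contourArea(k)<12: continue
        M=cv2.moments(k); u=(M['m10']/M['m00'],M['m01']/M['m00'])
        print('copper px',np.round(u),wray(c,s,*u,.056)[:2],cv2.contourArea(k))
E
python3 -c "
from h import *
c,s=load('w8');print(s['tcp_pos']);items(c,s)
c,s=snap('wrist','w9');print(s['tcp_pos'],s['tcp_rot']);items(c,s)"
```

```text
[ 0.4289 -0.2693  0.2365]
white px [360. 164.] c [ 0.4507 -0.3194] sides 0.03107782 -86.63432 0.03221364 3.365704 fill 0.7845004
white px [264. 164.] c [ 0.4464 -0.2061] sides 0.040543307 -26.308836 0.032301567 63.691177 fill 0.9360125
white px [431.  92.] c [ 0.5448 -0.4023] sides 0.051143076 -87.04107 0.052682426 2.959015 fill 0.78689295
white px [368.  83.] c [ 0.5471 -0.3239] sides 0.032210145 -74.048904 0.040106654 15.951079 fill 0.9349268
white px [277.  67.] c [ 0.5608 -0.2177] sides 0.031299476 -87.565125 0.032519493 2.4347868 fill 0.78966343
white px [173. 114.] c [ 0.5147 -0.0876] sides 0.041169673 -70.413605 0.15674055 19.586405 fill 0.121372096
copper px [425. 182.] [ 0.4339 -0.4032] 37.5
copper px [456. 168.] [ 0.4534 -0.443 ] 33.0
copper px [593. 112.] [ 0.5656 -0.6975] 14667.0
copper px [253.   3.] [ 0.6428 -0.1854] 12.0
[ 0.4294 -0.265   0.2363] [-3.1404  0.0004  0.0441]
white px [364. 165.] c [ 0.451  -0.3197] sides 0.032339238 -86.62167 0.031089688 3.3782551 fill 0.78936106
white px [268. 165.] c [ 0.4464 -0.2062] sides 0.040216364 -26.291674 0.032242246 63.708237 fill 0.93565214
white px [187. 137.] c [ 0.4748 -0.0974] sides 0.034297496 -85.77478 0.0689265 4.225125 fill 0.34848756
white px [373.  84.] c [ 0.5472 -0.3239] sides 0.03221631 -74.25446 0.04008598 15.745647 fill 0.9321622
white px [281.  68.] c [ 0.5606 -0.2176] sides 0.03241439 -89.56434 0.031109279 0.43565565 fill 0.7969122
copper px [429. 183.] [ 0.4336 -0.4035] 34.5
copper px [459. 169.] [ 0.4544 -0.4426] 34.5
copper px [594. 111.] [ 0.5682 -0.6941] 14292.0
copper px [258.   3.] [ 0.6429 -0.1852] 17.5
```

```bash
python3 -c "
from h import *
plan(.4464,-.2062,.10,-26.3)"
```

```text
shift cm [ 1.95 -5.7  13.64] turn 28.92 now [ 0.4295 -0.264   0.2364] 2.616287088056127 t 16.15
```

Request:
play_rows --increments '[[[1,-2.85,3],0],[[1,-2.85,3],0],[[0,0,0],7.2],[[0,0,0],7.2],[[0,0,0],7.2],[[0,0,0],7.2],[[0,0,3],0],[[0,0,3],0],[[0,0,0],0],[[0,0,0],0]]'

```text
clock: 17.15
tcp_pos: [0.4472, -0.2056, 0.117]
tcp_rot: [-3.141, 0.001, -0.455]
wrist_force: [-0.6, 0.9, 0.7]
gripper_width: 0.094
grip_force: 0.0
```

```bash
python3 -c "
from h import *
plan(.4464,-.2062,.028,-26.3)"
```

```text
shift cm [-0.05  0.09  8.9 ] turn 0.25 now [ 0.4472 -0.2056  0.117 ] -26.051249767746917 t 17.15
```

Request:
play_rows --increments '[[[0,0.1,2.5],0],[[0,0,2.5],0],[[0,0,2],0],[[0,0,1.2],0],[[0,0,0.7],0],[[0,0,0],0]]'

```text
clock: 17.75
tcp_pos: [0.4473, -0.2077, 0.0282]
tcp_rot: [3.141, -0.001, -0.456]
wrist_force: [0.7, -0.1, -0.1]
gripper_width: 0.0938
grip_force: 0.0
```

Request:
play_rows --increments '[[[0,0,0],0],[[0,0,0],0],[[0,0,0],0],[[0,0,0],0],[[0,0,0],0],[[0,0,0],0],[[0,0,0],0],[[0,0,0],0],[[0,0,0],0],[[0,0,0],0]]' --jaw -1

```text
clock: 18.75
tcp_pos: [0.4467, -0.2075, 0.0277]
tcp_rot: [-3.141, 0.0, -0.457]
wrist_force: [1.6, 0.1, 0.4]
gripper_width: 0.0324
grip_force: 30.0
```

Request:
play_rows --increments '[[[0,0,-1],0],[[0,0,-3],0],[[0,0,-4],0],[[0,0,-4],0],[[0,0,-4],0],[[0,0,0],0]]'

```text
clock: 19.35
tcp_pos: [0.4498, -0.2099, 0.1937]
tcp_rot: [3.14, -0.012, -0.456]
wrist_force: [0.2, -0.0, -2.4]
gripper_width: 0.0319
grip_force: 30.0
```

```bash
python3 -c "
from h import *
plan(.46,.12,.19,85.1)"
```

```text
shift cm [-13.62 -30.07   0.37] turn -111.24 now [ 0.4498 -0.2099  0.1937] -26.137634420527657 t 19.35
```

Request:
play_rows --increments '[[[-1.7,-3.75,0],0],[[-1.7,-3.75,0],0],[[-1.7,-3.75,0],0],[[-1.7,-3.75,0],0],[[-1.7,-3.75,0],0],[[-1.7,-3.75,0],0],[[-1.7,-3.75,0],0],[[-1.7,-3.8,0],0],[[0,0,0],-8],[[0,0,0],-8]]'

```text
clock: 20.35
tcp_pos: [0.4557, 0.1233, 0.1865]
tcp_rot: [3.14, 0.002, -0.168]
wrist_force: [-0.5, -0.2, -2.5]
gripper_width: 0.0317
grip_force: 30.0
```

Request:
play_rows --increments '[[[0,0,0],-8.5],[[0,0,0],-8.5],[[0,0,0],-8.5],[[0,0,0],-8.5],[[0,0,0],-8.5],[[0,0,0],-8.5],[[0,0,0],-8.5],[[0,0,0],-8.5],[[0,0,0],-8.5],[[0,0,0],-8.5]]'

```text
clock: 21.35
tcp_pos: [0.4559, 0.1217, 0.1865]
tcp_rot: [-3.139, 0.001, 1.313]
wrist_force: [-0.3, 0.4, -1.9]
gripper_width: 0.0318
grip_force: 30.0
```

Request:
play_rows --increments '[[[0,0,0],-5],[[0,0,0],-5],[[0,0,0],0],[[0,0,0],0],[[0,0,0],0]]'

```text
clock: 21.85
tcp_pos: [0.4566, 0.1219, 0.1873]
tcp_rot: [-3.141, 0.0, 1.48]
wrist_force: [-0.5, -0.3, -1.9]
gripper_width: 0.032
grip_force: 30.0
```

```bash
python3 -c "
from h import *
c,s=snap('wrist','w10');snap('top','top10')
plan(.46,.12,.19,85.1)"
```

```text
shift cm [-0.16  0.33 -0.25] turn -0.29 now [0.4568 0.1219 0.1875] 84.80958213128673 t 21.95
```

View pics/w10.png

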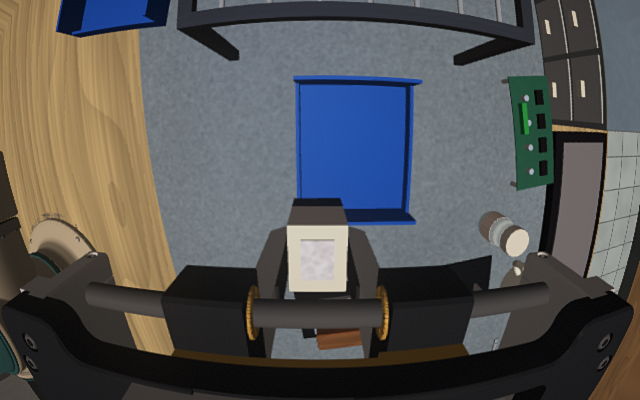

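The wrist view shows the tote from (295,77) to (422,224). The floor's corners are near (301,84), (407,86) and (403,211), and the relay is in the fingers.

```bash
python3 -c "
from h import *
c,s=load('w10')
for n,u,v,z in [('rearLtop',293,76.5,.055),('rearRtop',422,81.5,.055),('frontRtop',415,223,.055),('Lwall top out',296,100,.024),('Lwall',299,200,.024),('Rwall out top',412.5,100,.024),('Rwall',411.5,200,.024)]: print(n,wray(c,s,u,v,z))
print(tote(load('top10')[0]))
h=cv2.cvtColor(c['image'],cv2.COLOR_BGR2HSV);m=(h[...,0]>105)&(h[...,0]<125)&(h[...,1]>150)
for v in (100,120,140,160,180): 
  x=np.where(m[v,250:450])[0]+250; a,b=wray(c,s,x[0]-.5,v,.024),wray(c,s,x[-1]+.5,v,.024); print(v,x[0],x[-1],a,b,np.linalg.norm(a-b),(a+b)/2)
for u in (320,350,380):
  x=np.where(m[50:,u])[0]+50; print(u,x[0],wray(c,s,u,x[0]-.5,.055))
"
```

```text
rearLtop [0.4428 0.2403 0.055 ]
rearRtop [0.5734 0.2275 0.055 ]
frontRtop [0.5596 0.0764 0.055 ]
Lwall top out [0.4416 0.2183 0.024 ]
Lwall [0.4335 0.1059 0.024 ]
Rwall out top [0.5712 0.2097 0.024 ]
Rwall [0.5649 0.0938 0.024 ]
[[0.4569 0.2285]
 [0.4568 0.2049]
 [0.4399 0.2047]
 [0.44   0.2283]]
100 296 412 [0.441  0.2183 0.024 ] [0.5712 0.2097 0.024 ] 0.13044147116368074 [0.5061 0.214  0.024 ]
120 296 412 [0.4389 0.1963 0.024 ] [0.5695 0.187  0.024 ] 0.1309921546167907 [0.5042 0.1916 0.024 ]
140 296 411 [0.4367 0.1743 0.024 ] [0.567  0.1643 0.024 ] 0.13072150811497502 [0.5019 0.1693 0.024 ]
160 297 411 [0.4355 0.152  0.024 ] [0.566  0.1413 0.024 ] 0.13092375675048648 [0.5008 0.1466 0.024 ]
180 297 410 [0.4331 0.1294 0.024 ] [0.5641 0.118  0.024 ] 0.13140650841641371 [0.4986 0.1237 0.024 ]
320 75 [0.4695 0.2396 0.055 ]
350 76 [0.499  0.2363 0.055 ]
380 77 [0.5292 0.2337 0.055 ]
```

```bash
cat >> h.py <<'E'
C=np.array([.5012,.157]);EX=np.array([.9962,-.0872]);EY=np.array([.0872,.9962])
def slot(x,y,z,yaw=85.): 
    p=C+x*EX+y*EY; plan(p[0],p[1],z,yaw)
E
python3 -c "
from h import *
slot(-.042,.048,.0345)"
```

```text
shift cm [ 8.68 -0.12 15.3 ] turn -0.19 now [0.4568 0.1219 0.1875] 84.80958213128673 t 21.95
```

Request:
play_rows --increments '[[[3,0,0],-0.2],[[3,-0.1,0],0],[[2.7,0,0],0],[[0,0,3.5],0],[[0,0,3.5],0],[[0,0,3],0],[[0,0,2],0],[[0,0,0],0],[[0,0,0],0]]'

```text
clock: 22.85
tcp_pos: [0.464, 0.2088, 0.0679]
tcp_rot: [3.142, 0.0, 1.484]
wrist_force: [0.6, 0.6, -1.6]
gripper_width: 0.032
grip_force: 30.0
```

```bash
python3 -c "
from h import *
slot(-.042,.048,.0345)"
```

```text
shift cm [-0.04 -0.04  3.34] turn 0.04 now [0.464  0.2088 0.0679] 85.03945394886503 t 22.85
```

Request:
play_rows --increments '[[[0,0,1.5],0],[[0,0,1.2],0],[[0,0,0.5],0],[[0,0,0.2],0],[[0,0,0],0],[[0,0,0],0]]'

```text
clock: 23.45
tcp_pos: [0.4641, 0.2089, 0.0341]
tcp_rot: [3.141, -0.0, 1.484]
wrist_force: [0.2, -0.1, -2.0]
gripper_width: 0.032
grip_force: 30.0
```

Request:
play_rows --increments '[[[0,0,0],0],[[0,0,0],0],[[0,0,0],0],[[0,0,0],0],[[0,0,0],0],[[0,0,0],0]]' --jaw 1

```text
clock: 24.05
tcp_pos: [0.4636, 0.2087, 0.0337]
tcp_rot: [3.141, 0.0, 1.484]
wrist_force: [0.5, -0.7, -0.6]
gripper_width: 0.0763
grip_force: 0.0
```

Request:
play_rows --increments '[[[0,0,-2],0],[[0,0,-4],0],[[0,0,-4],0],[[0,0,-4],0],[[0,0,0],0]]'

```text
clock: 24.55
tcp_pos: [0.4674, 0.2099, 0.1792]
tcp_rot: [3.131, -0.004, 1.485]
wrist_force: [0.6, -0.1, 1.8]
gripper_width: 0.0938
grip_force: 0.0
```

```bash
python3 -c "
from h import *
plan(.5472,-.3239,.16,15.8)"
```

```text
shift cm [-52.5   12.55   1.92] turn 69.26 now [0.4674 0.2099 0.1792] 85.05828968133457 t 24.55
```

Request:
play_rows --increments '[[[-4.4,1.05,0],0],[[-4.4,1.05,0],0],[[-4.4,1.05,0],0],[[-4.4,1.05,0],0],[[-4.4,1.05,0],0],[[-4.4,1.05,0],0],[[-4.4,1.05,0],0],[[-4.4,1.05,0],0],[[-4.4,1.05,0],0],[[-4.4,1.05,0],0]]'

```text
clock: 25.55
tcp_pos: [0.5297, -0.2403, 0.1725]
tcp_rot: [-3.14, -0.001, 1.484]
wrist_force: [0.3, 0.2, 0.5]
gripper_width: 0.0939
grip_force: 0.0
```

Request:
play_rows --increments '[[[-4.2,1.05,0],7],[[-4.3,1,0],7],[[0,0,0],7],[[0,0,0],8],[[0,0,0],8],[[0,0,0],8],[[0,0,0],8],[[0,0,0],8],[[0,0,0],8.3],[[0,0,0],0]]'

```text
clock: 26.55
tcp_pos: [0.5375, -0.3252, 0.1724]
tcp_rot: [-3.14, 0.001, 0.275]
wrist_force: [0.1, -0.2, -1.4]
gripper_width: 0.094
grip_force: 0.0
```

```bash
python3 -c "
from h import *
plan(.5472,-.3239,.028,15.8)
c,s=snap('wrist','w11');items(c,s)"
```

```text
shift cm [ 0.97  0.14 14.44] turn -0.03 now [ 0.5375 -0.3252  0.1724] 15.76868856244863 t 26.55
white px [397. 197.] c [ 0.5561 -0.4041] sides 0.05157951 -71.53783 0.05195071 18.462223 fill 0.7766195
white px [319. 184.] c [ 0.5471 -0.3236] sides 0.03237932 -74.233986 0.039918486 15.765922 fill 0.96088034
white px [219. 143.] c [ 0.5608 -0.2173] sides 0.032630976 -76.48905 0.031837184 13.511021 fill 0.79235625
white px [114. 116.] c [ 0.5639 -0.0895] sides 0.052503377 -82.48512 0.22207154 7.5148196 fill 0.11165553
copper px [224. 148.] [ 0.5572 -0.2243] 12.0
copper px [212. 138.] [ 0.564  -0.2099] 13.0
copper px [252.  56.] [ 0.6507 -0.2288] 66.0
copper px [210.  51.] [ 0.6477 -0.1846] 58.0
copper px [590. 102.] [ 0.7495 -0.6248] 16895.5
```

Request:
play_rows --increments '[[[1,0.1,3],0],[[0,0,3.5],0],[[0,0,3],0],[[0,0,2.5],0],[[0,0,1.5],0],[[0,0,0.9],0],[[0,0,0],0]]'

```text
clock: 27.3
tcp_pos: [0.547, -0.3232, 0.0282]
tcp_rot: [-3.139, 0.002, 0.276]
wrist_force: [1.0, -0.3, 0.3]
gripper_width: 0.094
grip_force: 0.0
```

Request:
play_rows --increments '[[[0,0,0],0],[[0,0,0],0],[[0,0,0],0],[[0,0,0],0],[[0,0,0],0],[[0,0,0],0],[[0,0,0],0],[[0,0,0],0],[[0,0,0],0],[[0,0,0],0]]' --jaw -1

```text
clock: 28.3
tcp_pos: [0.5479, -0.3239, 0.0297]
tcp_rot: [3.141, 0.0, 0.275]
wrist_force: [0.4, 0.5, -0.4]
gripper_width: 0.0316
grip_force: 30.0
```

Request:
play_rows --increments '[[[0,0,-1],0],[[0,0,-3],0],[[0,0,-4],0],[[0,0,-4],0],[[0,0,-3],0],[[0,0,0],0],[[0,0,0],0]]'

```text
clock: 29.0
tcp_pos: [0.5476, -0.3236, 0.1799]
tcp_rot: [3.141, -0.0, 0.275]
wrist_force: [-0.5, 0.4, -2.8]
gripper_width: 0.0317
grip_force: 30.0
```

```bash
python3 -c "
from h import *
slot(-.042,0,.17)"
```

```text
shift cm [  4.65 -49.     0.99] turn -69.25 now [ 0.5476 -0.3236  0.1799] 15.75471017481341 t 29.0
```

Request:
play_rows --increments '[[[0.46,-4.9,0],0],[[0.46,-4.9,0],0],[[0.46,-4.9,0],0],[[0.46,-4.9,0],0],[[0.46,-4.9,0],0],[[0.46,-4.9,0],0],[[0.46,-4.9,0],0],[[0.46,-4.9,0],0],[[0.46,-4.9,0],0],[[0.46,-4.9,0],0]]'

```text
clock: 30.0
tcp_pos: [0.4567, 0.1617, 0.1774]
tcp_rot: [-3.141, 0.005, 0.275]
wrist_force: [1.7, -0.7, -1.7]
gripper_width: 0.0316
grip_force: 30.0
```

Request:
play_rows --increments '[[[0,0,0],-8],[[0,0,0],-8],[[0,0,0],-8],[[0,0,0],-8],[[0,0,0],-8],[[0,0,0],-8],[[0,0,0],-8],[[0,0,0],-8],[[0,0,0],-5.3],[[0,0,0],0]]'

```text
clock: 31.0
tcp_pos: [0.4574, 0.1599, 0.1774]
tcp_rot: [-3.137, 0.001, 1.484]
wrist_force: [-0.2, 0.0, -2.4]
gripper_width: 0.0314
grip_force: 30.0
```

```bash
python3 -c "
from h import *
slot(-.042,0,.035)
c,s=snap('wrist','w12')
cv2.imwrite('pics/w12.png',c['image'][40:330,120:520])"
```

```text
shift cm [ 0.09  0.19 14.24] turn 0.04 now [0.4574 0.1599 0.1774] 85.03837267657767 t 31.0
```

View pics/w12.png

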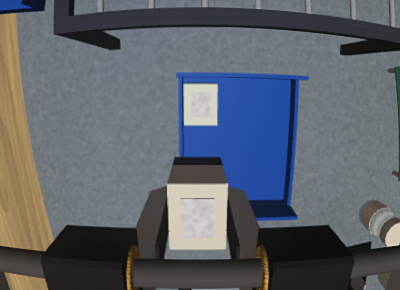

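The first relay stands in the tote's rear-left corner as planned. That was the last picture I may view, so I'll check the rest by measurement.

Request:
play_rows --increments '[[[0.1,0.2,3],0],[[0,0,3.5],0],[[0,0,3],0],[[0,0,2.5],0],[[0,0,1.5],0],[[0,0,0.5],0],[[0,0,0.2],0],[[0,0,0],0],[[0,0,0],0]]'

```text
clock: 31.95
tcp_pos: [0.462, 0.1612, 0.0384]
tcp_rot: [3.14, -0.0, 1.484]
wrist_force: [0.4, 0.6, -2.2]
gripper_width: 0.032
grip_force: 30.0
```

Request:
play_rows --increments '[[[0,0,0],0],[[0,0,0],0],[[0,0,0],0],[[0,0,0],0],[[0,0,0],0],[[0,0,0],0]]' --jaw 1

```text
clock: 32.55
tcp_pos: [0.4612, 0.1611, 0.0377]
tcp_rot: [3.142, 0.0, 1.484]
wrist_force: [0.1, 0.2, -0.0]
gripper_width: 0.0765
grip_force: 0.0
```

Request:
play_rows --increments '[[[0,0,-2],0],[[0,0,-4],0],[[0,0,-4],0],[[0,0,-4],0],[[0,0,0],0],[[0,0,0],0]]'

```text
clock: 33.15
tcp_pos: [0.4615, 0.1612, 0.1782]
tcp_rot: [3.14, -0.0, 1.485]
wrist_force: [0.7, 0.4, -0.6]
gripper_width: 0.0942
grip_force: 0.0
```

```bash
python3 -c "
from h import *
plan(.6492,-.2067,.17,3.9)"
```

```text
shift cm [-35.03  21.87   0.82] turn 81.16 now [0.4615 0.1612 0.1782] 85.05634764182724 t 33.15
```

Request:
play_rows --increments '[[[-3.9,2.43,0],0],[[-3.9,2.43,0],0],[[-3.9,2.43,0],0],[[-3.9,2.43,0],0],[[-3.9,2.43,0],0],[[-3.9,2.43,0],0],[[-3.9,2.43,0],0],[[-3.9,2.43,0],0],[[-3.9,2.43,0],0],[[0,0,0],8.1]]'

```text
clock: 34.15
tcp_pos: [0.6497, -0.2131, 0.1734]
tcp_rot: [-3.139, 0.002, 1.335]
wrist_force: [-1.3, 1.3, -0.7]
gripper_width: 0.0936
grip_force: 0.0
```

Request:
play_rows --increments '[[[0,0,0],8.1],[[0,0,0],8.1],[[0,0,0],8.1],[[0,0,0],8.1],[[0,0,0],8.1],[[0,0,0],8.1],[[0,0,0],8.1],[[0,0,0],8.1],[[0,0,0],8.2],[[0,0,0],0]]'

```text
clock: 35.15
tcp_pos: [0.6476, -0.207, 0.1749]
tcp_rot: [-3.14, 0.004, 0.069]
wrist_force: [-0.2, -0.4, -1.0]
gripper_width: 0.0939
grip_force: 0.0
```

```bash
python3 -c "
from h import *
plan(.6492,-.2067,.028,3.9)
c,s=snap('wrist','w13');items(c,s)"
```

```text
shift cm [ 0.16 -0.02 14.69] turn 0.07 now [ 0.6476 -0.207   0.1749] 3.9678133661156836 t 35.15
white px [561. 227.] c [ 0.6376 -0.5416] sides 0.25105408 -89.259 0.04468648 0.74102235 fill 0.48913535
white px [ 93. 145.] c [0.6881 0.0582] sides 0.03789289 -2.6034732 0.037144843 87.39655 fill 0.7768415
white px [618.  19.] c [ 0.946  -0.6237] sides 0.13859014 -89.10812 0.06367776 0.891864 fill 0.60282636
copper px [340. 192.] [ 0.65   -0.2291] 65.5
copper px [296. 192.] [ 0.6476 -0.1852] 57.0
copper px [430.  60.] [ 0.7904 -0.3082] 81.5
copper px [612. 123.] [ 0.7767 -0.6051] 8682.0
copper px [436.  19.] [ 0.8359 -0.313 ] 685.0
```

Request:
play_rows --increments '[[[0.1,0,3],0.5],[[0,0,3.5],0],[[0,0,3],0],[[0,0,2.5],0],[[0,0,1.8],0],[[0,0,0.9],0],[[0,0,0],0]]'

```text
clock: 35.9
tcp_pos: [0.6485, -0.2068, 0.0286]
tcp_rot: [-3.14, 0.004, 0.062]
wrist_force: [-0.6, 0.5, 0.3]
gripper_width: 0.094
grip_force: 0.0
```

Request:
play_rows --increments '[[[0,0,0],0],[[0,0,0],0],[[0,0,0],0],[[0,0,0],0],[[0,0,0],0],[[0,0,0],0],[[0,0,0],0],[[0,0,0],0]]' --jaw -1

```text
clock: 36.7
tcp_pos: [0.6501, -0.2074, 0.0314]
tcp_rot: [3.141, -0.001, 0.06]
wrist_force: [0.1, 0.6, 5.2]
gripper_width: 0.0603
grip_force: 30.0
```

Request:
play_rows --increments '[[[0,0,-1],0],[[0,0,-3],0],[[0,0,-4],0],[[0,0,-4],0],[[0,0,-3],0],[[0,0,0],0],[[0,0,0],0]]'

```text
clock: 37.4
tcp_pos: [0.6491, -0.2072, 0.1796]
tcp_rot: [-3.141, 0.001, 0.06]
wrist_force: [-0.6, -0.7, -4.9]
gripper_width: 0.0596
grip_force: 30.0
```

```bash
python3 -c "
from h import *
slot(.028,.048,.17)"
```

```text
shift cm [ -9.1  -41.58   0.96] turn -81.55 now [ 0.6491 -0.2072  0.1796] 3.4504521229902125 t 37.4
```

Request:
play_rows --increments '[[[-1,-4.6,0],0],[[-1,-4.6,0],0],[[-1,-4.6,0],0],[[-1,-4.6,0],0],[[-1,-4.6,0],0],[[-1,-4.6,0],0],[[-1,-4.6,0],0],[[-1,-4.6,0],0],[[-1.1,-4.7,0],0],[[0,0,0],-8.1]]'

```text
clock: 38.4
tcp_pos: [0.5293, 0.2068, 0.1772]
tcp_rot: [-3.138, 0.007, 0.21]
wrist_force: [0.4, -0.3, -3.7]
gripper_width: 0.0596
grip_force: 30.0
```

Request:
play_rows --increments '[[[0,0,0],-8.1],[[0,0,0],-8.1],[[0,0,0],-8.1],[[0,0,0],-8.1],[[0,0,0],-8.1],[[0,0,0],-8.2],[[0,0,0],-8.2],[[0,0,0],-8.2],[[0,0,0],-8.4],[[0,0,0],0]]'

```text
clock: 39.4
tcp_pos: [0.532, 0.2008, 0.1774]
tcp_rot: [-3.136, 0.002, 1.484]
wrist_force: [-0.1, -0.8, -4.0]
gripper_width: 0.0597
grip_force: 30.0
```

```bash
cat >> h.py <<'E'
def intote(c,s):
    I=c['image']; h=cv2.cvtColor(I,cv2.COLOR_BGR2HSV)
    T=lambda u,v,z:(lambda d:(round(1000*d@EX,1),round(1000*d@EY,1)))(wray(c,s,u,v,z)[:2]-C)
    for nm,m,a in (('white',(h[...,2]>140)&(h[...,1]<70),60),('copper',(h[...,0]>12)&(h[...,0]<25)&(h[...,1]>110)&(h[...,2]>90),12)):
        m=m.astype(np.uint8)
        if a==60: m=cv2.morphologyEx(m,cv2.MORPH_CLOSE,np.ones((5,5)))
        for k in cv2.findContours(m,cv2.RETR_EXTERNAL,cv2.CHAIN_APPROX_NONE)[0]:
            if cv2.contourArea(k)<a: continue
            (u,v),wh,_=cv2.minAreaRect(k); t=T(u,v,.061)
            if abs(t[0])<80 and abs(t[1])<90: print(nm,'px',round(u),round(v),'tote mm',t,'px size',np.round(wh))
    m=(h[...,0]>105)&(h[...,0]<125)&(h[...,1]>150); m=m[:330,220:480]; 
    for u in (350,380):
        x=np.where(m[:,u-220])[0]; x=x[x>40] if len(x) else x
        if len(x): print('rear rim',u,T(u,x[0]-.5,.055))
    for v in (100,120,140):
        x=np.where(m[v])[0]+220
        if len(x): print('sides',v,T(x[0]-.5,v,.024),T(x[-1]+.5,v,.024))
E
python3 -c "
from h import *
slot(.028,.048,.036)
c,s=snap('wrist','w14');intote(c,s)"
```

```text
shift cm [ 0.17  0.12 14.14] turn 0.03 now [0.532  0.2008 0.1774] 85.03471885377486 t 39.4
white px 329 297 tote mm (np.float64(38.3), np.float64(-72.1)) px size [27. 95.]
white px 304 209 tote mm (np.float64(12.4), np.float64(31.4)) px size [148. 404.]
copper px 357 258 tote mm (np.float64(67.8), np.float64(-23.3)) px size [ 8. 33.]
copper px 277 259 tote mm (np.float64(-17.3), np.float64(-23.6)) px size [33.  8.]
rear rim 350 (np.float64(57.5), np.float64(84.2))
```

Request:
play_rows --increments '[[[0,0,2],0],[[0,0,3],0],[[0,0,2.5],0],[[0,0,0],0],[[0,0,0],0],[[0,0,0],0],[[0,0,0],0]]'

```text
clock: 40.15
tcp_pos: [0.5351, 0.2016, 0.1071]
tcp_rot: [3.139, -0.001, 1.484]
wrist_force: [-0.4, 0.3, -3.5]
gripper_width: 0.0596
grip_force: 30.0
```

```bash
python3 -c "
from h import *
slot(.028,.048,.036)"
```

```text
shift cm [ 0.06 -0.19  7.11] turn 0.02 now [0.5351 0.2016 0.1071] 85.02225604157638 t 40.15
```

Request:
play_rows --increments '[[[0,-0.2,2.5],0],[[0,0,2],0],[[0,0,1.5],0],[[0,0,0.7],0],[[0,0,0.3],0],[[0,0,0.1],0],[[0,0,0],0],[[0,0,0],0]]'

```text
clock: 40.95
tcp_pos: [0.5321, 0.2015, 0.0364]
tcp_rot: [3.141, -0.0, 1.485]
wrist_force: [-3.5, -0.7, 5.6]
gripper_width: 0.0596
grip_force: 30.0
```

Request:
play_rows --increments '[[[0,0,0],0],[[0,0,0],0],[[0,0,0],0],[[0,0,0],0]]' --jaw 0.49

```text
clock: 41.35
tcp_pos: [0.5325, 0.2017, 0.0348]
tcp_rot: [3.141, -0.0, 1.484]
wrist_force: [0.2, -0.0, -0.4]
gripper_width: 0.0699
grip_force: 0.0
```

Request:
play_rows --increments '[[[0,0,-1],0],[[0,0,-3],0],[[0,0,-4],0],[[0,0,-4],0],[[-4,0,-3],0],[[-4,0,0],0],[[-4,0,0],0],[[0,0,0],0],[[0,0,0],0]]'

```text
clock: 42.25
tcp_pos: [0.5218, 0.0815, 0.1853]
tcp_rot: [3.141, -0.001, 1.482]
wrist_force: [0.6, 0.3, 0.2]
gripper_width: 0.0701
grip_force: 0.0
```

```bash
python3 -c "
from h import *
c,s=snap('wrist','w15');intote(c,s)
plan(.444,-.423,.18,27)"
```

```text
white px 309 134 tote mm (np.float64(18.9), np.float64(-14.8)) px size [286. 404.]
copper px 294 72 tote mm (np.float64(4.0), np.float64(46.3)) px size [19.  3.]
copper px 340 72 tote mm (np.float64(48.3), np.float64(46.7)) px size [20.  3.]
rear rim 350 (np.float64(59.4), np.float64(78.6))
sides 100 (np.float64(-26.2), np.float64(22.1)) (np.float64(66.2), np.float64(21.5))
sides 120 (np.float64(-22.0), np.float64(-0.1)) (np.float64(65.3), np.float64(-0.5))
sides 140 (np.float64(-30.3), np.float64(-22.1)) (np.float64(65.5), np.float64(-22.6))
shift cm [-51.02  -3.36   0.51] turn 58.01 now [0.5219 0.0823 0.1851] 85.00898443253122 t 42.3
```

Request:
play_rows --increments '[[[-4.7,-0.3,0],0],[[-4.7,-0.3,0],0],[[-4.7,-0.3,0],0],[[-4.7,-0.3,0],0],[[-4.7,-0.3,0],0],[[-4.7,-0.3,0],0],[[-4.7,-0.3,0],0],[[-4.7,-0.3,0],0],[[-4.7,-0.3,0],0],[[-4.7,-0.3,0],0]]' --jaw 1

```text
clock: 43.3
tcp_pos: [0.4522, -0.3844, 0.1846]
tcp_rot: [3.141, -0.001, 1.486]
wrist_force: [0.9, -0.3, 0.5]
gripper_width: 0.0937
grip_force: 0.0
```

Request:
play_rows --increments '[[[-4,-0.3,0],0],[[0,0,0],8],[[0,0,0],8],[[0,0,0],8],[[0,0,0],8],[[0,0,0],8],[[0,0,0],8],[[0,0,0],8],[[0,0,0],2],[[0,0,0],0]]'

```text
clock: 44.3
tcp_pos: [0.4462, -0.4222, 0.1845]
tcp_rot: [-3.141, -0.0, 0.474]
wrist_force: [0.7, 0.5, 0.4]
gripper_width: 0.094
grip_force: 0.0
```

```bash
python3 -c "
from h import *
plan(.444,-.423,.029,27)
c,s=snap('wrist','w16');items(c,s)"
```

```text
shift cm [-0.23 -0.03 15.55] turn 0.18 now [ 0.4462 -0.4222  0.1845] 27.182200702129872 t 44.3
white px [230. 143.] c [ 0.4509 -0.3192] sides 0.031111887 -64.80829 0.031793986 25.191647 fill 0.78418773
white px [355. 100.] c [ 0.5452 -0.4136] sides 0.050673738 -62.30282 0.051128697 27.697153 fill 0.78306746
white px [194.  11.] c [ 0.5595 -0.2192] sides 0.031393904 -54.54643 0.028193295 35.453606 fill 0.6714636
copper px [338. 194.] [ 0.4539 -0.4423] 55.5
copper px [295. 194.] [ 0.4333 -0.4031] 52.5
copper px [ 36. 207.] [ 0.2404 -0.066 ] 4294.5
copper px [236. 146.] [ 0.4508 -0.327 ] 13.0
copper px [222. 140.] [ 0.4499 -0.311 ] 14.0
copper px [584. 106.] [ 0.7087 -0.6778] 18874.0
```

Request:
play_rows --increments '[[[-0.25,0,3],-0.3],[[0,0,4],0],[[0,0,3],0],[[0,0,2.8],0],[[0,0,1.8],0],[[0,0,0.9],0],[[0,0,0],0]]'

```text
clock: 45.05
tcp_pos: [0.4425, -0.4235, 0.0285]
tcp_rot: [-3.139, 0.0, 0.478]
wrist_force: [-0.1, -0.4, 0.4]
gripper_width: 0.0939
grip_force: 0.0
```

Request:
play_rows --increments '[[[0,0,0],0],[[0,0,0],0],[[0,0,0],0],[[0,0,0],0],[[0,0,0],0],[[0,0,0],0],[[0,0,0],0],[[0,0,0],0]]' --jaw -1

```text
clock: 45.85
tcp_pos: [0.4424, -0.4241, 0.0303]
tcp_rot: [-3.141, -0.0, 0.477]
wrist_force: [-1.7, 1.6, 5.4]
gripper_width: 0.0597
grip_force: 30.0
```

Request:
play_rows --increments '[[[0,0,-1],0],[[0,0,-3],0],[[0,0,-4],0],[[0,0,-4],0],[[0,0,-3],0],[[0,0,0],0],[[0,0,0],0]]'

```text
clock: 46.55
tcp_pos: [0.4422, -0.4241, 0.1788]
tcp_rot: [-3.141, 0.0, 0.477]
wrist_force: [-0.6, -0.8, -4.9]
gripper_width: 0.0599
grip_force: 30.0
```

```bash
python3 -c "
from h import *
slot(.028,0,.18)"
```

```text
shift cm [ 34.3  -47.4   -0.12] turn -57.65 now [ 0.4422 -0.4241  0.1788] 27.35206570680533 t 46.55
```

Request:
play_rows --increments '[[[2.9,-4,0],0],[[2.9,-4,0],0],[[2.9,-4,0],0],[[2.9,-4,0],0],[[2.9,-4,0],0],[[2.9,-4,0],0],[[2.9,-4,0],0],[[2.9,-4,0],0],[[2.9,-4,0],0],[[2.9,-4,0],0]]'

```text
clock: 47.55
tcp_pos: [0.5143, 0.0661, 0.1766]
tcp_rot: [-3.139, 0.005, 0.477]
wrist_force: [1.0, -0.2, -4.0]
gripper_width: 0.06
grip_force: 30.0
```

Request:
play_rows --increments '[[[2.6,-3.7,0],0],[[2.6,-3.7,0],0],[[0,0,0],-8],[[0,0,0],-8],[[0,0,0],-8],[[0,0,0],-8],[[0,0,0],-8],[[0,0,0],-8],[[0,0,0],-8],[[0,0,0],-1.7]]'

```text
clock: 48.55
tcp_pos: [0.5266, 0.1534, 0.1765]
tcp_rot: [-3.136, 0.002, 1.486]
wrist_force: [-0.5, 0.2, -4.5]
gripper_width: 0.0597
grip_force: 30.0
```

Request:
play_rows --increments '[[[0,0,2.5],0],[[0,0,2.5],0],[[0,0,2],0],[[0,0,0],0],[[0,0,0],0],[[0,0,0],0],[[0,0,0],0]]'

```text
clock: 49.25
tcp_pos: [0.5294, 0.1539, 0.1107]
tcp_rot: [3.139, -0.0, 1.484]
wrist_force: [-0.5, -0.3, -3.8]
gripper_width: 0.0598
grip_force: 30.0
```

```bash
python3 -c "
from h import *
slot(.028,-.002,.036)"
```

```text
shift cm [-0.14 -0.04  7.47] turn 0.03 now [0.5294 0.1539 0.1107] 85.03497891419148 t 49.25
```

Request:
play_rows --increments '[[[-0.15,0,2.5],0],[[0,0,2.3],0],[[0,0,1.5],0],[[0,0,0.7],0],[[0,0,0.3],0],[[0,0,0.2],0],[[0,0,0],0],[[0,0,0],0]]'

```text
clock: 50.05
tcp_pos: [0.5291, 0.1524, 0.0354]
tcp_rot: [3.14, -0.0, 1.484]
wrist_force: [0.6, 0.3, -4.5]
gripper_width: 0.0599
grip_force: 30.0
```

Request:
play_rows --increments '[[[0,0,0],0],[[0,0,0],0],[[0,0,0],0],[[0,0,0],0]]' --jaw 0.49

```text
clock: 50.45
tcp_pos: [0.5288, 0.1523, 0.0351]
tcp_rot: [3.141, -0.0, 1.484]
wrist_force: [0.3, 0.1, 0.7]
gripper_width: 0.0698
grip_force: 0.0
```

Request:
play_rows --increments '[[[0,0,-1],0],[[0,0,-3],0],[[0,0,-4],0],[[0,0,-4],0],[[-4,0,-3],0],[[-4,0,0],0],[[-2,0,0],0],[[0,0,0],0],[[0,0,0],0]]'

```text
clock: 51.35
tcp_pos: [0.5199, 0.0528, 0.1852]
tcp_rot: [3.141, -0.001, 1.483]
wrist_force: [0.5, 0.4, 0.6]
gripper_width: 0.07
grip_force: 0.0
```

```bash
sed -i 's/h\[...,2\]>140/h[...,2]>175/' h.py; python3 -c "
from h import *
c,s=snap('wrist','w17');intote(c,s)
plan(.4508,-.3194,.18,0)"
```

```text
white px 248 91 tote mm (np.float64(-39.9), np.float64(0.7)) px size [40. 31.]
white px 247 46 tote mm (np.float64(-41.6), np.float64(47.4)) px size [39. 32.]
copper px 294 90 tote mm (np.float64(5.4), np.float64(0.6)) px size [19.  3.]
copper px 340 89 tote mm (np.float64(49.7), np.float64(1.0)) px size [20.  3.]
copper px 339 44 tote mm (np.float64(48.4), np.float64(47.0)) px size [19.  4.]
copper px 294 44 tote mm (np.float64(4.3), np.float64(47.0)) px size [19.  3.]
rear rim 350 (np.float64(59.7), np.float64(52.0))
sides 100 (np.float64(-21.4), np.float64(-6.9)) (np.float64(65.5), np.float64(-7.2))
sides 120 (np.float64(-64.6), np.float64(-27.5)) (np.float64(65.7), np.float64(-29.3))
sides 140 (np.float64(-65.3), np.float64(-49.9)) (np.float64(65.9), np.float64(-51.4))
shift cm [-37.72  -3.66   0.5 ] turn 85.04 now [0.5199 0.0532 0.185 ] 85.04077310631806 t 51.4
```

Request:
play_rows --increments '[[[-4.5,-0.4,0],0],[[-4.5,-0.4,0],0],[[-4.5,-0.4,0],0],[[-4.5,-0.4,0],0],[[-4.5,-0.4,0],0],[[-4.5,-0.4,0],0],[[-4.5,-0.4,0],0],[[-4.5,-0.4,0],0],[[-1.7,-0.4,0],0],[[0,0,0],0]]' --jaw 1

```text
clock: 52.4
tcp_pos: [0.4515, -0.3208, 0.1842]
tcp_rot: [-3.141, -0.001, 1.482]
wrist_force: [0.7, 1.0, -0.0]
gripper_width: 0.0941
grip_force: 0.0
```

```bash
python3 -c "
from h import *
plan(.4508,-.3194,.03)
c,s=snap('wrist','w18');items(c,s)
print(s['tcp_rot'])"
```

```text
shift cm [ 0.13 -0.08 15.42] turn 0 now [ 0.4515 -0.3208  0.1842] 84.93436070741461 t 52.4
white px [317. 191.] c [ 0.4512 -0.3194] sides 0.031645175 -5.097662 0.03240878 84.90231 fill 0.78229624
white px [417.  84.] c [ 0.5606 -0.218 ] sides 0.031295076 -4.9145217 0.032543957 85.0855 fill 0.7923863
copper px [608. 115.] [ 0.8666 -0.2436] 58.0
copper px [578. 163.] [ 0.7962 -0.3104] 1136.5
copper px [415.  91.] [ 0.5582 -0.2248] 14.0
copper px [420.  77.] [ 0.5649 -0.2103] 14.5
copper px [ 81. 134.] [ 0.1699 -0.2211] 29562.5
[-3.1411 -0.0007  1.4824]
```

Request:
play_rows --increments '[[[0.15,0,3],0],[[0,0,4],0],[[0,0,3],0],[[0,0,2.8],0],[[0,0,1.8],0],[[0,0,0.8],0],[[0,0,0],0]]'

```text
clock: 53.15
tcp_pos: [0.4516, -0.316, 0.03]
tcp_rot: [-3.14, -0.002, 1.486]
wrist_force: [0.8, -0.1, -0.5]
gripper_width: 0.0935
grip_force: 0.0
```

Request:
play_rows --increments '[[[0,0,0],0],[[0,0,0],0],[[0,0,0],0],[[0,0,0],0],[[0,0,0],0],[[0,0,0],0],[[0,0,0],0],[[0,0,0],0],[[0,0,0],0],[[0,0,0],0]]' --jaw -1

```text
clock: 54.15
tcp_pos: [0.4515, -0.3184, 0.0307]
tcp_rot: [-3.142, 0.0, 1.484]
wrist_force: [-0.1, -0.1, 0.4]
gripper_width: 0.0395
grip_force: 30.0
```

Request:
play_rows --increments '[[[0,0,-1],0],[[0,0,-3],0],[[0,0,-4],0],[[0,0,-4],0],[[0,0,-3],0],[[0,0,0],0],[[0,0,0],0]]'

```text
clock: 54.85
tcp_pos: [0.4515, -0.3183, 0.1812]
tcp_rot: [3.141, 0.001, 1.484]
wrist_force: [0.4, 0.1, -1.1]
gripper_width: 0.0394
grip_force: 30.0
```

```bash
python3 -c "
from h import *
slot(-.034,-.047,.18)"
```

```text
shift cm [43.08 -2.55  0.12] turn 0.05 now [ 0.4515 -0.3183  0.1812] 85.05293546637297 t 54.85
```

Request:
play_rows --increments '[[[4.3,-0.25,0],0],[[4.3,-0.25,0],0],[[4.3,-0.25,0],0],[[4.3,-0.25,0],0],[[4.3,-0.25,0],0],[[4.3,-0.25,0],0],[[4.3,-0.25,0],0],[[4.3,-0.25,0],0],[[4.3,-0.25,0],0],[[4.3,-0.25,0],0]]'

```text
clock: 55.85
tcp_pos: [0.4619, 0.1138, 0.1786]
tcp_rot: [-3.137, 0.001, 1.484]
wrist_force: [0.8, -0.7, -1.3]
gripper_width: 0.0396
grip_force: 30.0
```

Request:
play_rows --increments '[[[0,0,2],0],[[0,0,2.5],0],[[0,0,2],0],[[0,0,0],0],[[0,0,0],0],[[0,0,0],0],[[0,0,0],0]]'

```text
clock: 56.55
tcp_pos: [0.4645, 0.1121, 0.1165]
tcp_rot: [3.14, -0.0, 1.484]
wrist_force: [-0.9, 0.7, 0.1]
gripper_width: 0.0394
grip_force: 30.0
```

```bash
python3 -c "
from h import *
slot(-.034,-.047,.0365)"
```

```text
shift cm [ 0.09 -0.13  8.  ] turn 0.03 now [0.4645 0.1121 0.1165] 85.032279974841 t 56.55
```

Request:
play_rows --increments '[[[0.1,-0.1,2.5],0],[[0,0,2.5],0],[[0,0,1.7],0],[[0,0,0.8],0],[[0,0,0.4],0],[[0,0,0.1],0],[[0,0,0],0],[[0,0,0],0]]'

```text
clock: 57.35
tcp_pos: [0.4635, 0.1133, 0.0364]
tcp_rot: [3.14, -0.0, 1.484]
wrist_force: [-0.4, 0.3, 0.1]
gripper_width: 0.0395
grip_force: 30.0
```

Request:
play_rows --increments '[[[0,0,0],0],[[0,0,0],0],[[0,0,0],0],[[0,0,0],0],[[0,0,0],0]]' --jaw 0.28

```text
clock: 57.85
tcp_pos: [0.4628, 0.1132, 0.0357]
tcp_rot: [3.141, 0.0, 1.484]
wrist_force: [0.0, -0.4, 0.3]
gripper_width: 0.0599
grip_force: 0.0
```

Request:
play_rows --increments '[[[0,0,-1],0],[[0,0,-3],0],[[0,0,-4],0],[[0,0,-4],0],[[-4,0,-3],0],[[-4,0,0],0],[[0,0,0],0],[[0,0,0],0]]'

```text
clock: 58.65
tcp_pos: [0.4558, 0.0332, 0.1863]
tcp_rot: [3.141, -0.001, 1.482]
wrist_force: [0.2, 0.1, -0.6]
gripper_width: 0.0607
grip_force: 0.0
```

```bash
python3 -c "
from h import *
c,s=snap('wrist','w19');intote(c,s)
plan(.5606,-.2178,.18)"
```

```text
white px 318 113 tote mm (np.float64(-34.6), np.float64(-47.8)) px size [32. 33.]
white px 312 64 tote mm (np.float64(-40.3), np.float64(0.3)) px size [39. 33.]
white px 310 18 tote mm (np.float64(-41.7), np.float64(48.5)) px size [37. 32.]
copper px 319 121 tote mm (np.float64(-33.1), np.float64(-55.6)) px size [4. 4.]
copper px 316 105 tote mm (np.float64(-35.8), np.float64(-39.7)) px size [4. 4.]
copper px 403 68 tote mm (np.float64(50.2), np.float64(0.5)) px size [19.  4.]
copper px 359 64 tote mm (np.float64(5.8), np.float64(1.0)) px size [19.  4.]
copper px 400 24 tote mm (np.float64(48.1), np.float64(46.7)) px size [18.  4.]
copper px 357 21 tote mm (np.float64(4.4), np.float64(46.7)) px size [18.  4.]
rear rim 350 (np.float64(-2.4), np.float64(-23.8))
rear rim 380 (np.float64(27.8), np.float64(-23.8))
sides 100 (np.float64(-64.9), np.float64(-32.4)) (np.float64(65.8), np.float64(-29.8))
sides 120 (np.float64(-65.1), np.float64(-54.5)) (np.float64(65.0), np.float64(-52.5))
sides 140 (np.float64(-68.6), np.float64(-76.5)) (np.float64(74.1), np.float64(-74.9))
shift cm [-24.15  12.65   0.58] turn 0 now [0.4556 0.0339 0.1858] 84.9979308318374 t 58.7
```

Request:
play_rows --increments '[[[-4,2.1,0],0],[[-4,2.1,0],0],[[-4,2.1,0],0],[[-4,2.1,0],0],[[-4,2.1,0],0],[[-4.1,2.1,0],0],[[0,0,0],0],[[0,0,0],0],[[0,0,0],0]]' --jaw 1

```text
clock: 59.6
tcp_pos: [0.5603, -0.2153, 0.1851]
tcp_rot: [-3.14, -0.001, 1.486]
wrist_force: [-0.7, 0.0, -0.2]
gripper_width: 0.0939
grip_force: 0.0
```

```bash
python3 -c "
from h import *
plan(.5606,-.2178,.03)
c,s=snap('wrist','w20');items(c,s)"
```

```text
shift cm [-0.24  0.05 15.51] turn 0 now [ 0.5603 -0.2153  0.1851] 85.14400675037594 t 59.6
white px [318. 196.] c [ 0.5606 -0.2178] sides 0.03300154 -59.947884 0.03383987 30.052082 fill 0.76951605
white px [305.  53.] c [ 0.5601 -0.0745] sides 0.048642404 -87.53201 0.22323681 2.4679472 fill 0.15601823
white px [497.  38.] c [ 0.7812 -0.056 ] sides 0.09710675 -80.936005 0.083210915 9.06402 fill 0.67639434
copper px [559. 230.] [ 0.8803 -0.2939] 52.5
copper px [316. 202.] [ 0.5571 -0.2256] 13.0
copper px [102. 218.] [ 0.2868 -0.2242] 23.5
copper px [322. 187.] [ 0.5645 -0.2108] 13.0
copper px [496. 214.] [ 0.7669 -0.2586] 122.0
copper px [567. 113.] [ 0.8799 -0.1382] 596.5
copper px [ 47. 122.] [ 0.2092 -0.0873] 15280.0
```

Request:
play_rows --increments '[[[-0.2,0,3],0],[[0,0,4],0],[[0,0,3],0],[[0,0,2.8],0],[[0,0,1.8],0],[[0,0,0.9],0],[[0,0,0],0]]'

```text
clock: 60.35
tcp_pos: [0.5597, -0.2179, 0.03]
tcp_rot: [-3.14, -0.001, 1.486]
wrist_force: [-0.1, 0.5, 0.0]
gripper_width: 0.0941
grip_force: 0.0
```

Request:
play_rows --increments '[[[0,0,0],0],[[0,0,0],0],[[0,0,0],0],[[0,0,0],0],[[0,0,0],0],[[0,0,0],0],[[0,0,0],0],[[0,0,0],0],[[0,0,0],0],[[0,0,0],0]]' --jaw -1

```text
clock: 61.35
tcp_pos: [0.5606, -0.2195, 0.0307]
tcp_rot: [3.141, 0.0, 1.484]
wrist_force: [0.0, 0.7, -0.7]
gripper_width: 0.0396
grip_force: 30.0
```

Request:
play_rows --increments '[[[0,0,-1],0],[[0,0,-3],0],[[0,0,-4],0],[[0,0,-4],0],[[0,0,-3],0],[[0,0,0],0],[[0,0,0],0]]'

```text
clock: 62.05
tcp_pos: [0.5603, -0.2193, 0.1812]
tcp_rot: [3.141, 0.0, 1.484]
wrist_force: [-0.1, -0.3, -0.7]
gripper_width: 0.0393
grip_force: 30.0
```

```bash
python3 -c "
from h import *
slot(.034,-.047,.18)"
```

```text
shift cm [32.28 -5.74  0.12] turn 0.05 now [ 0.5603 -0.2193  0.1812] 85.05288557695312 t 62.05
```

Request:
play_rows --increments '[[[4,-0.7,0],0],[[4,-0.7,0],0],[[4,-0.7,0],0],[[4,-0.7,0],0],[[4,-0.7,0],0],[[4,-0.7,0],0],[[4,-0.7,0],0],[[4.2,-0.8,0],0],[[0,0,2],0],[[0,0,2],0]]'

```text
clock: 63.05
tcp_pos: [0.5299, 0.1079, 0.1385]
tcp_rot: [-3.139, 0.001, 1.488]
wrist_force: [0.3, 0.2, -1.7]
gripper_width: 0.0394
grip_force: 30.0
```

Request:
play_rows --increments '[[[0,0,2.5],0],[[0,0,0],0],[[0,0,0],0],[[0,0,0],0],[[0,0,0],0]]'

```text
clock: 63.55
tcp_pos: [0.5323, 0.1062, 0.1166]
tcp_rot: [3.14, -0.0, 1.484]
wrist_force: [0.4, 1.0, -0.4]
gripper_width: 0.0394
grip_force: 30.0
```

```bash
python3 -c "
from h import *
slot(.034,-.047,.0365)"
```

```text
shift cm [ 0.09 -0.14  8.01] turn 0.03 now [0.5323 0.1062 0.1166] 85.03439768305152 t 63.55
```

Request:
play_rows --increments '[[[0.1,-0.1,2.5],0],[[0,0,2.5],0],[[0,0,1.7],0],[[0,0,0.8],0],[[0,0,0.4],0],[[0,0,0.1],0],[[0,0,0],0],[[0,0,0],0]]'

```text
clock: 64.35
tcp_pos: [0.5313, 0.1074, 0.0365]
tcp_rot: [3.14, -0.0, 1.484]
wrist_force: [-0.9, 0.2, -0.2]
gripper_width: 0.039
grip_force: 30.0
```

Request:
play_rows --increments '[[[0,0,0],0],[[0,0,0],0],[[0,0,0],0],[[0,0,0],0],[[0,0,0],0]]' --jaw 0.28

```text
clock: 64.85
tcp_pos: [0.5306, 0.1074, 0.0357]
tcp_rot: [3.141, 0.0, 1.484]
wrist_force: [0.5, 0.4, -0.5]
gripper_width: 0.0598
grip_force: 0.0
```

Request:
play_rows --increments '[[[0,0,-1],0],[[0,0,-3],0],[[0,0,-4],0],[[0,0,-4],0],[[-4,-1.5,-4],0],[[-4,-1.5,-2],0],[[0,0,0],0],[[0,0,0],0]]'

```text
clock: 65.65
tcp_pos: [0.4966, 0.0356, 0.211]
tcp_rot: [3.139, -0.001, 1.482]
wrist_force: [-0.2, 0.4, 0.3]
gripper_width: 0.0601
grip_force: 0.0
```

```bash
python3 -c "
from h import *
c,s=snap('wrist','w21');intote(c,s)
plan(.35,-.25,.25)"
```

```text
white px 279 120 tote mm (np.float64(-34.5), np.float64(-47.8)) px size [29. 30.]
white px 344 116 tote mm (np.float64(33.7), np.float64(-44.7)) px size [31. 30.]
white px 274 74 tote mm (np.float64(-40.0), np.float64(0.7)) px size [37. 29.]
white px 272 32 tote mm (np.float64(-42.4), np.float64(47.8)) px size [35. 29.]
copper px 359 74 tote mm (np.float64(49.8), np.float64(1.1)) px size [18.  4.]
copper px 316 74 tote mm (np.float64(5.2), np.float64(0.3)) px size [18.  3.]
copper px 357 32 tote mm (np.float64(48.1), np.float64(47.4)) px size [ 4. 17.]
copper px 316 32 tote mm (np.float64(4.2), np.float64(46.5)) px size [17.  3.]
rear rim 350 (np.float64(40.9), np.float64(-23.0))
sides 100 (np.float64(-65.5), np.float64(-23.7)) (np.float64(66.1), np.float64(-24.3))
sides 120 (np.float64(-64.6), np.float64(-47.6)) (np.float64(65.1), np.float64(-48.2))
sides 140 (np.float64(-65.2), np.float64(-71.5)) (np.float64(65.5), np.float64(-72.0))
shift cm [-29.78 -12.09  -4.  ] turn 0 now [0.4964 0.0362 0.21  ] 85.00627591195445 t 65.7
```

All six parts are in their slots. Next I back away and check the hook.

Request:
play_rows --increments '[[[-4.2,-1.7,-0.5],0],[[-4.2,-1.7,-0.5],0],[[-4.2,-1.7,-0.5],0],[[-4.2,-1.7,-0.5],0],[[-4.2,-1.7,-0.5],0],[[-4.2,-1.7,-0.5],0],[[-4.2,-1.7,-0.5],0],[[0,0,0],0],[[0,0,0],0],[[0,0,0],0]]'

```text
clock: 66.7
tcp_pos: [0.3531, -0.2452, 0.244]
tcp_rot: [-3.141, -0.002, 1.486]
wrist_force: [-0.2, 0.4, 0.1]
gripper_width: 0.0602
grip_force: 0.0
```

```bash
python3 -c "
from h import *
c,s=snap('top','top22')
def A(x,y,z,o=(300,115)): return ray(c,(x+.5)/4-.5+o[0],(y+.5)/4-.5+o[1],z)
a=cv2.resize(c['image'][115:245,300:460],None,fx=4,fy=4,interpolation=cv2.INTER_CUBIC)
h=cv2.cvtColor(a,cv2.COLOR_BGR2HSV)
m=((h[...,0]<25)&(h[...,1]>70)&(h[...,2]>60)).astype(np.uint8)
for k in cv2.findContours(m,0,1)[0]:
  if cv2.contourArea(k)>300: r=cv2.minAreaRect(k); print('wood',A(*r[0],.066),r)
pb=a[120:330,95:195].max(2); m=(pb>95).astype(np.uint8)
for k in cv2.findContours(m,0,1)[0]:
  if cv2.contourArea(k)>100:
    x,y,w,hh=cv2.boundingRect(k); print('bright on pad',x+95,y+120,w,hh,A(x+95+w/2,y+120+2,.053))
d=cv2.absdiff(load('top0')[0]['image'],c['image']).max(2); mm=(d>45).astype(np.uint8); mm[250:]=0
for k in cv2.findContours(mm,0,1)[0]:
  if cv2.contourArea(k)>15: print('changed',cv2.boundingRect(k))
print(s['tcp_pos'],s['clock'],s['qvel'])
"
```

```text
wood [ 0.4709 -0.0671  0.066 ] ((160.01382446289062, 377.7624206542969), (80.67781066894531, 29.485504150390625), 86.98721313476562)
wood [ 0.7167 -0.2797  0.066 ] ((404.58380126953125, 90.98612976074219), (92.9150619506836, 28.78401756286621), 1.9091525077819824)
wood [ 0.7878 -0.2765  0.066 ] ((398.5184020996094, 10.541748046875), (19.073789596557617, 129.4002227783203), 88.05851745605469)
bright on pad 131 145 32 185 [ 0.6718 -0.0588  0.053 ]
bright on pad 95 120 100 105 [ 0.6938 -0.0574  0.053 ]
changed (459, 226, 9, 8)
changed (375, 210, 13, 14)
changed (446, 209, 8, 9)
changed (403, 208, 9, 11)
changed (401, 207, 70, 43)
changed (180, 205, 50, 12)
changed (181, 193, 50, 13)
changed (376, 182, 9, 9)
changed (183, 182, 49, 13)
changed (249, 181, 49, 42)
changed (406, 180, 15, 15)
changed (184, 176, 48, 8)
changed (369, 153, 19, 14)
[ 0.3531 -0.2452  0.244 ] 66.7 [ 0.0169 -0.0061 -0.     -0.0052  0.0003 -0.0044]
```

```bash
python3 -c "
from bench import *
print(finish_job())"
```

```text
the job is handed in; nothing more can be done
None
```

I handed the job in at about 67 s of the 210 s limit: the tote is clear of the shelf, the hook stands on its pad and all six parts are upright in the tote by my camera measurements, but the hand-in returned no verdict.

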